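# Lock a cane-handle blank into the carving fixture

### The arm

A 7-joint arm with a two-finger parallel gripper is mounted at the origin on the work surface. World frame = base frame: x ahead of the robot, y to its left, z up, the work surface at z = 0. Lengths are in m, angles in rad, forces in N, time in s.
With the tool pointing down it reaches from about 0.425 to 0.925 m from the base axis. Payload 6.8 kg.
Tool frame: the origin (TCP) lies on the centre line of the jaws, within the pads' length; the fingertips stand bot.finger_overhang ahead of it and the grasp point (between the pads) lies 3 mm ahead of it (bot.finger_overhang is the distance from the TCP to the fingertips, in m); z points along the fingers, y is the direction in which the jaws open and shut (so a half turn about z gives the same grasp; the last joint's range is limited). The gripper opens to 85 mm and grips with 20 to 120 N. Pads are 22 mm wide; open, the fingers measure 114 mm over their backs; the gripper's body (76 mm by 85 mm) begins 54 mm behind the grasp point. The pads swing forward as they close: fully open they stand 13 mm farther back than shut.
Start: joints at [-1.376, 0.477, 0.022, 1.555, -0.011, 1.109, -0.083], TCP at [0.201, 0.644, 0.253] pointing down, gripper open.
Joint ranges: [-2.96, 2.96], [-0.34, 2.1], [-1.41, 1.46], [0.24, 2.44], [-1.37, 4.51], [0.17, 1.92], [-2.96, 2.96]. Speed limits (rad/s): [2.39, 2.39, 3.14, 3.14, 3.14, 3.14, 3.14].

### API

Orientations are given as a unit quaternion [w, x, y, z].
In Python, from station import bot gives the robot as it stands.
- The arm moves only by the tool drive_tool, never from a script. Its argument "increments" is text: rows parted by semicolons, each of 4 numbers parted by spaces: the shift along the world's x, y, z in m, then the turn about the world's z in rad. In form: tx ty tz spin; .... A call has 1 to 12 rows; each row shifts and turns the commanded pose from where the row before left it; what a row does not reach is not made up. A row lasts 1/12 s, in which the tool goes at most 41.7 mm and 7.16 degrees, less where a joint would pass 70% of its speed; a pose out of reach is approached as far as the arm can. A call is refused whole if a number of a shift passes 0.0417 or a number of a turn 0.125, either way. A call with a gripper value outside its range is refused whole. "grip" is the opening, from 0 (shut) to 1 (fully open), set as the call begins (left out, the last holds). The fingers move at their own pace and stop on an object; "squeeze" is the grip in N (left out, the last holds). Time passes only in rows, so rows that do not move let the fingers close. It gives the time, the measured TCP pose, the force and the opening at its end, in the units of the state.
- bot.get_obs(): the state, without advancing time (a new reading comes with each control period).
- bot.read_camera(name): name is "side" or "top" or "wrist"; returns the picture (400x640x3 uint8, red, green, blue); there is no depth.
- bot.calibration(name): a dict with "fx", "fy", "cx", "cy" (pixels), "camera_from_world" (4x4, takes a point from world to camera coordinates). Camera axes: x right, y down, z forward; pixel columns grow to the right and rows downward; lengths in m; the calibration is good to about 2 mm. A picture is of the moment at which its call begins: read the wrist's pose just before it. calibration takes no time and is no camera call; for the wrist camera it gives the pose at the moment of the call.
- bot.hand_in(): hands the job in, once; it reports no verdict.
The state is a dict: "t": time; "q": joint angles; "joint_vel": joint speeds; "joint_torque": joint torques, N m; "eef_pos": TCP position; "tool_rot": TCP orientation; "contact_force": force on the tool from outside, world axes, zero at the start; "torque": the same for the moment, N m; "gripper_width": opening from 0.0 (shut) to 1.0 (fully open).
Only numpy, scipy, OpenCV 4.12 (cv2) and the standard library are available. Lean on these libraries where they do the work, as an engineer would, in place of code of your own. Each camera call takes 0.05 s, during which the arm holds its last target.

### The job

Seat the dark wooden cane-handle blank flat and square in the pocket of the carving fixture, its thin tongue tucked under the steel lip, and let go of it. Then put the screwdriver's blade in the slot of the brass lock and turn it a quarter turn clockwise, so that the red tab lies over the blank's heel, and stand the screwdriver upright in its wooden stand again. Leave the other things on the bench where they are.

Things in the scene. Friction and masses are not known exactly. Their poses are not given: they have to be found in the camera images.
- blank_center (a point): Centre of the blank, 15 mm above its underside. Loose dark wooden block, about 90 g, 98 mm long (x), 36 mm wide (y), 30 mm high (z). Full height only over the middle 70 mm; along its flat underside a tongue 14 mm long, 8 mm thick runs out at the +x end and a heel ledge 14 mm long, 16 mm thick at the -x end. Starts on the bench, underside down. Pale round spot on top.
- blank_toe (a point): Middle of the bottom edge of the tongue's end face on the blank: 49 mm from the blank's centre along +x, 15 mm below it.
- pocket (a point): Centre of the pocket's floor, the top of the fixed 199 x 90 mm aluminium base plate, 12 mm above the bench; x points along the pocket to the lip, z up. Pocket 101 mm long (x) and 38.5 mm wide. Side walls 8 mm thick, 12 mm high stand only at x 26 to 50 and -50 to -30 mm, open between for fingers. Rear stop at x -50.5 mm, 8 mm thick, 10 mm high. Seated, blank's x = pocket's x.
- lip_edge (a point): Middle of the lower edge of the steel lip, 41.5 mm from the pocket's centre and 12 mm above its floor. The lip, 6 mm thick, overhangs from the end wall at x = 50.5 mm. The blank cannot be lowered in flat: tilt it toe down some 10 to 15 degrees, set the tongue's tip on the floor short of the lip, push it under to the end wall, then lower the heel.
- lock (a joint): Angle (rad) of the brass lock, a 36 mm disc with vertical axis 92 mm behind the pocket's centre (-x). Grows clockwise from above, to a stop at 1.6. Starts open, near 0 (tab along the pocket's +y); at 1.57 the tab lies along +x over the heel. Red tab 14 mm wide, 6 mm thick, 52 mm from axis to end, 2.5 mm above a seated heel ledge. Friction 0.05 N m; stays where left.
- lock_slot (a point): Centre of the bottom of the lock's screwdriver slot, on its axis, 36.5 mm above the bench; turns with the lock. The slot runs right across the brass head along this point's x (the way the tab points), 5 mm wide, 10 mm deep, open above and at both ends; its cheeks are 30 mm long.
- driver_handle (a point): Centre of the screwdriver's blue handle, half-way up. Loose, 140 g, stands upright (z up, blade down) in the stand. The handle is 32 mm (its x) x 26 mm (its y) and 70 mm high; under it a round steel flange 44 mm across, 6 mm thick, whose underside is 41 mm below this point and rests on the stand; then a 10 mm round shank. The blade's width lies along x, so along the handle's longer side.
- driver_tip (a point): Middle of the screwdriver's blade tip, 91 mm below the handle's centre. The blade is 16 mm wide (x), 3 mm thick (y).
- stand_mouth (a point): Centre of the top of the fixed wooden stand, 70 x 70 mm and 60 mm high, with a 24 x 24 mm square hole right through; the screwdriver's shank hangs in it and its flange rests on the top, 60 mm above the bench.
- driver: The screwdriver; origin at the centre of the flange's underside, 41 mm below the handle's centre, z up along the handle.
- jar: Bystander: amber glass jar, 60 mm across, 75 mm high. Origin under its centre.
- tin: Bystander: tin with a green band, 68 mm across, 90 mm high. Origin under its centre.
- ferrule: Bystander: brass ferrule (ring) 34 mm across, 30 mm high. Origin under its centre.
- blank: The blank; origin at the centre of its underside, 15 mm below point blank_center, same axes.
There are look-alikes about, which are no part of the job. What is shaped like the driver but orange is not meant.

How it is judged:
On the way, in this order (a step that is already met when the one before it is completed fails the run):
1. the blank is seated flat and square in the pocket with its tongue under the lip, and let go, with the lock still open (x of blank_center in the frame of pocket between -0.004 and 0.004 m and y of blank_center in the frame of pocket between -0.003 and 0.003 m and z of blank_center in the frame of pocket below 0.017 m and angle between blank_center's own z axis and vertical below 0.04 rad and angle between the x axis of blank_center and the x axis of pocket, either way round below 0.06 rad and contact force between the fingers and blank below 0.1 N and value of joint lock below 0.5 rad), for 0.2 s.
2. the screwdriver's blade is down in the slot, with the lock still open (distance between driver_tip and lock_slot below 0.009 m and value of joint lock below 0.6 rad), for 0.05 s.
3. the lock is turned a quarter turn with the blade in its slot (distance between driver_tip and lock_slot below 0.01 m and value of joint lock above 1.3 rad), for 0.05 s.
At the end, for the whole second after the job is handed in: Blank in the pocket, tongue under the lip: within 4 mm along, 3 mm across, 2 mm of the floor, level to 0.04 and square to 0.06 rad; lock beyond 1.3 rad; screwdriver upright (0.1 rad) in its stand, flange on the top, within 15 mm of the hole's centre; both at rest (x of blank_center in the frame of pocket between -0.004 and 0.004 m and y of blank_center in the frame of pocket between -0.003 and 0.003 m and z of blank_center in the frame of pocket below 0.017 m and angle between blank_center's own z axis and vertical below 0.04 rad and angle between the x axis of blank_center and the x axis of pocket, either way round below 0.06 rad and value of joint lock above 1.3 rad and horizontal distance between driver_handle and stand_mouth below 0.015 m and angle between driver_handle's own z axis and vertical below 0.1 rad and z of driver_handle in the frame of stand_mouth between 0.036 and 0.045 m and linear speed of each of driver, blank below 0.02 m/s); the robot touches nothing.
It fails at once if jar is pushed away or knocked over (distance of jar from where it was at the start of the episode above 0.02 m or angle between jar's own z axis and vertical above 0.35 rad).
It fails at once if tin is pushed away or knocked over (distance of tin from where it was at the start of the episode above 0.02 m or angle between tin's own z axis and vertical above 0.35 rad).
It fails at once if ferrule is pushed away or knocked over (distance of ferrule from where it was at the start of the episode above 0.02 m or angle between ferrule's own z axis and vertical above 0.35 rad).
It also fails if it takes over 72 s, if anything falls off the work surface, if the arm or the gripper's body presses on something with over 40 N, if the wrist force passes 120 N, or if a joint passes its speed limit or range.

## Working session

There is one attempt and no reset: what is moved stays moved. The work goes in short steps, Python scripts to look and compute and a tool call to move; the robot and the scene stay as the last step left them, time stands still between calls to the robot, and variables do not carry over. Pictures are saved under pics/ and viewed, and the job is handed in when it is done.

Besides the shell and the picture viewer there is one more tool, called after "Request:" as name(argument=value, ...), one argument or row to a line, values as JSON. drive_tool: Moves the arm, as the interface text tells. Its arguments: {"type":"object","properties":{"increments":{"type":"string"},"grip":{"type":"number"},"squeeze":{"type":"number"}},"required":["increments"]}

```bash
ls; mkdir -p pics; python3 - <<'E'
from station import bot
import cv2
print(bot.get_obs(), bot.finger_overhang)
for n in ["side","top","wrist"]:
    c=bot.calibration(n); print(n,c)
    im=bot.read_camera(n); cv2.imwrite(f"pics/{n}0.png",im[:,:,::-1])
E
```

```text
pics
{'t': 0.0, 'q': array([-1.37606878,  0.47778035,  0.0223082 ,  1.55643331, -0.01149835,
        1.10930653, -0.08309296]), 'joint_vel': array([-0.00076285,  0.00036965,  0.00094791,  0.0001155 , -0.00041961,
        0.00070148,  0.00030274]), 'joint_torque': array([-2.77964045e-04, -5.96433592e+01,  1.60700910e+00, -2.81194121e+01,
        1.22710966e-02,  9.30697366e-03,  1.98756339e-05]), 'eef_pos': array([0.20112868, 0.643767  , 0.25234598]), 'tool_rot': array([-7.60634185e-05,  1.50807359e-01,  9.88562760e-01, -8.96726690e-04]), 'contact_force': array([-0.52783153,  0.031193  ,  0.55799776]), 'torque': array([ 0.02738082,  0.01907136, -0.01935555]), 'gripper_width': 1.001944141045103} 0.022
side {'fx': 365.4376688443839, 'fy': 365.4376688443839, 'cx': 323.8445300281997, 'cy': 200.85689680139714, 'camera_from_world': array([[ 0.85752655, -0.51442182, -0.00429122, -0.48261923],
       [-0.27502876, -0.45138385, -0.84888857,  0.24362599],
       [ 0.43474981,  0.72912469, -0.52855443,  0.63800693],
       [ 0.        ,  0.        ,  0.        ,  1.        ]])}
top {'fx': 364.489157237521, 'fy': 364.489157237521, 'cx': 321.08960242091837, 'cy': 203.7688611027242, 'camera_from_world': array([[-0.01562672, -0.99947855, -0.02825641,  0.06221853],
       [-0.99574123,  0.01812381, -0.09039323,  0.58961009],
       [ 0.0908582 ,  0.02672352, -0.99550522,  1.04526329],
       [ 0.        ,  0.        ,  0.        ,  1.        ]])}
wrist {'fx': 282.58667555653915, 'fy': 282.58667555653915, 'cx': 318.2556648347951, 'cy': 195.41584188496205, 'camera_from_world': array([[ 0.29907664,  0.95422725, -0.00187708, -0.67448553],
       [ 0.90677228, -0.28358944,  0.31199528, -0.04149407],
       [ 0.29718207, -0.09501259, -0.9500818 ,  0.37957097],
       [ 0.        ,  0.        ,  0.        ,  1.        ]])}
```

View pics/top0.png

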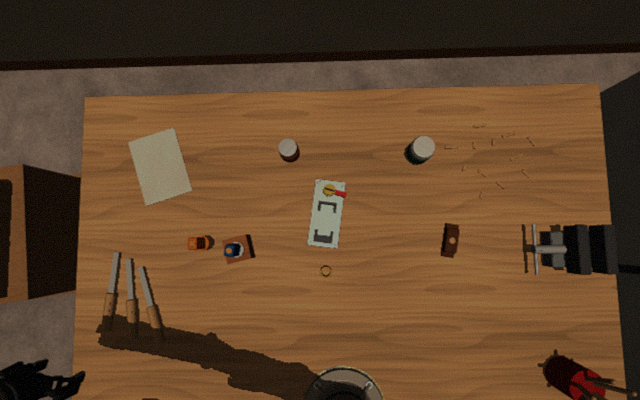

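View pics/side0.png

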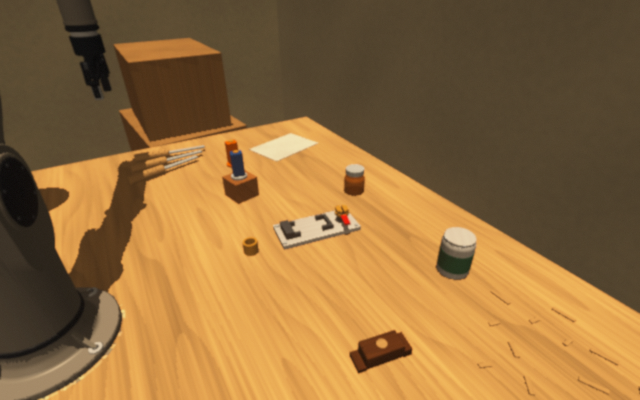

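View pics/wrist0.png

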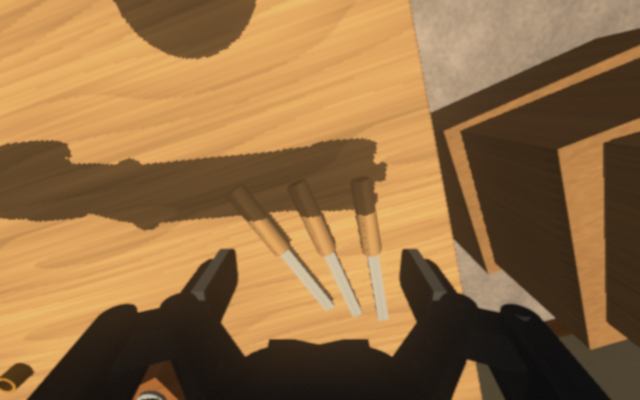

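The top view shows the fixture (325,213), blank (451,240), blue driver in its stand (236,250), orange look-alike (200,243), ferrule (325,270), jar (289,150) and tin (422,150). I'll get rough positions from this and then look closer.

```bash
cat > h.py <<'E'
from station import bot
import numpy as np, cv2
def ray(c,u,v):
    T=c["camera_from_world"];R=T[:3,:3];o=-R.T@T[:3,3]
    d=R.T@np.array([(u-c["cx"])/c["fx"],(v-c["cy"])/c["fy"],1]);return o,d
def onz(c,u,v,z):
    o,d=ray(c,u,v);return (o+d*(z-o[2])/d[2]).round(4)
def proj(c,P):
    T=c["camera_from_world"];p=T[:3,:3]@np.array(P)+T[:3,3]
    return np.array([c["fx"]*p[0]/p[2]+c["cx"],c["fy"]*p[1]/p[2]+c["cy"]])
def shot(n,name,scale=1,box=None):
    c=bot.calibration(n);im=bot.read_camera(n)[:,:,::-1].copy()
    cv2.imwrite("pics/"+name+"_raw.png",im)
    np.save("pics/"+name+".npy",c)
    o=im
    if box: o=im[box[1]:box[3],box[0]:box[2]]
    if scale!=1:o=cv2.resize(o,None,fx=scale,fy=scale,interpolation=cv2.INTER_CUBIC)
    cv2.imwrite("pics/"+name+".png",o);return c,im
E
python3 - <<'E'
from h import *
c=bot.calibration("top")
for n,u,v,z in [("spot",453,240,.03),("fixt",325,213,.012),("lock",328,190,.045),("drv",233,250,.14),("orange",200,243,.1),("ferr",325,270,.03),("jar",289,148,.075),("tin",423,147,.09),("blank+",451,223,.01),("blank-",450,257,.01)]:
    print(n,onz(c,u,v,z))
im=cv2.imread("pics/top0.png")
cv2.imwrite("pics/t1.png",cv2.resize(im[130:290,180:480],None,fx=2.66,fy=2.66,interpolation=cv2.INTER_CUBIC))
E
```

```text
spot [ 0.4786 -0.3263  0.03  ]
fixt [0.5642 0.0414 0.012 ]
lock [0.6288 0.0311 0.045 ]
drv [0.4628 0.2821 0.14  ]
orange [0.482  0.3842 0.1   ]
ferr [0.3981 0.0439 0.03  ]
jar [0.748  0.1402 0.075 ]
tin [ 0.7387 -0.2362  0.09  ]
blank+ [ 0.5283 -0.3295  0.01  ]
blank- [ 0.4291 -0.3218  0.01  ]
```

View pics/t1.png

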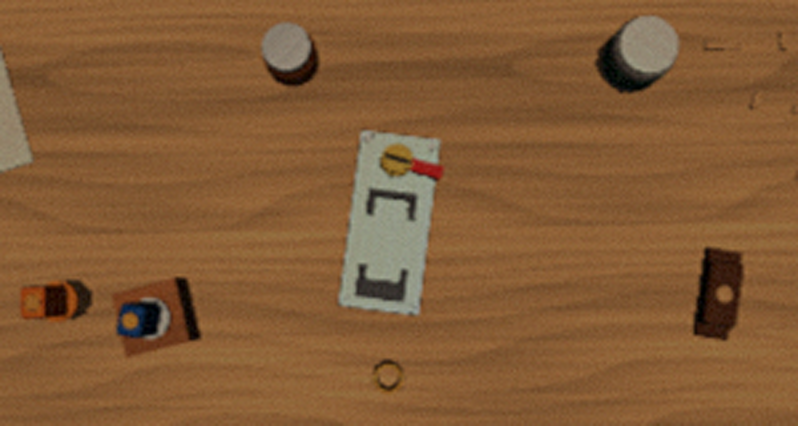

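```bash
python3 - <<'E'
from h import *
c=bot.calibration("wrist");o,d=ray(c,318,195);s=bot.get_obs()
print(o,d,o-s["eef_pos"])
c=bot.calibration("side")
im=cv2.imread("pics/side0.png")
cv2.imwrite("pics/s1.png",cv2.resize(im[310:390,330:430],None,fx=6,fy=6,interpolation=cv2.INTER_CUBIC))
E
```

```text
[0.12656176 0.66795815 0.37243344] [ 0.29562875 -0.0952307  -0.95054602] [-0.07458948  0.02405185  0.11988894]
```

View pics/s1.png

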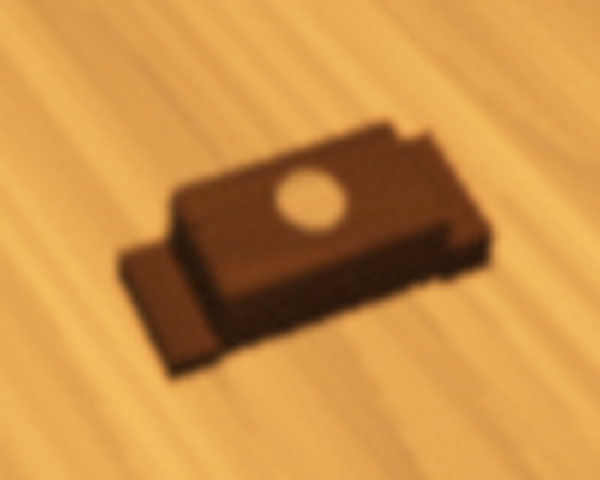

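Request:
drive_tool(
  increments="0.018 -0.0335 0 0.01;0.018 -0.0335 0 0.01;0.018 -0.0335 0 0.01;0.018 -0.0335 0 0.01;0.018 -0.0335 0 0.01;0.018 -0.0335 0 0.01;0.018 -0.0335 0 0.01;0.018 -0.0335 0 0.01;0.018 -0.0335 0 0.01;0.018 -0.0335 0 0.01;0.018 -0.0335 0 0.01;0.018 -0.0335 0 0.01",
)

```text
t: 1.15
eef_pos: [0.4177, 0.2404, 0.2533]
tool_rot: [-0.0, 0.091, 0.996, 0.0]
contact_force: [0.4, 0.5, 0.4]
gripper_width: 1.001
```

Request:
drive_tool(
  increments="0.018 -0.0335 0 0.01;0.018 -0.0335 0 0.01;0.018 -0.0335 0 0.01;0.018 -0.0335 0 0.01;0.018 -0.0335 -0.01 0.01;0.018 -0.0335 -0.01 0.01;0 0 -0.01 0;0 0 0 0;0 0 0 0",
)

```text
t: 1.9
eef_pos: [0.5246, 0.0416, 0.2227]
tool_rot: [-0.001, 0.062, 0.998, -0.0]
contact_force: [-0.3, 1.0, -0.4]
gripper_width: 1.0
```

```bash
python3 - <<'E'
from h import *
c,im=shot("wrist","w1",1.25)
s=bot.get_obs();print(s["t"],s["eef_pos"],s["tool_rot"],s["contact_force"])
E
```

```text
1.95 [0.52483715 0.04242095 0.22325129] [-4.57778624e-04  6.07240836e-02  9.98154472e-01  1.62913934e-04] [0.29849724 0.31184519 0.45723442]
```

View pics/w1.png

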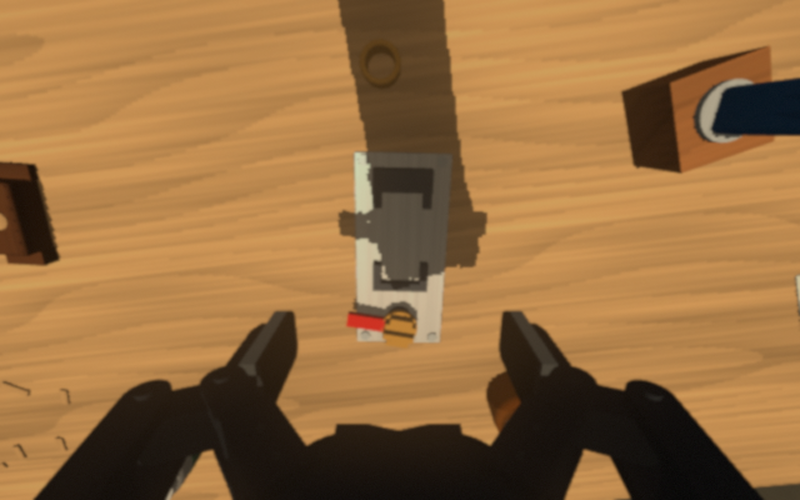

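```bash
python3 - <<'E'
from h import *
im=cv2.imread("pics/w1_raw.png")
o=im[115:280,270:400];o=np.clip(o.astype(float)*1.4+20,0,255).astype(np.uint8)
cv2.imwrite("pics/w1z.png",cv2.resize(o[:,:],None,fx=3.6,fy=3.6,interpolation=cv2.INTER_CUBIC))
E
```

```text
(no output)
```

View pics/w1z.png

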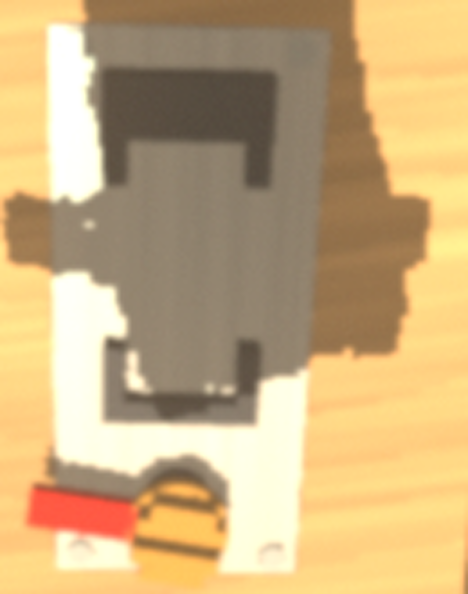

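```bash
python3 - <<'E'
from h import *
c=np.load("pics/w1.npy",allow_pickle=True).item()
f=lambda u,v,z:onz(c,270+(u+.5)/3.6-.5,115+(v+.5)/3.6-.5,z)
for n,u,v,z in [("TL",48,25,.012),("TR",329,30,.012),("BR",297,573,.012),("BL",57,570,.012),
 ("lipL",128,142,.03),("lipR",247,142,.03),("wallFLo",104,185,.024),("wallFLi",127,185,.024),("wallFRi",245,187,.024),("wallFRo",270,187,.024),
 ("wallRLo",104,340,.024),("wallRLi",127,342,.024),("wallRRi",238,340,.024),("wallRRo",260,340,.024),("stopL",104,422,.022),("stopR",256,422,.022),
 ("lockslotL",163,490,.0465),("tabL1",35,487,.0365),("tabL2",28,522,.0365)]:
    print(n,f(u,v,z))
o,d=ray(c,0,0);print(o)
E
```

```text
TL [0.4618 0.0091 0.012 ]
TR [0.4743 0.0968 0.012 ]
BR [0.6705 0.0696 0.012 ]
BL [ 0.6581 -0.0197  0.012 ]
lipL [0.4986 0.0302 0.03  ]
lipR [0.5031 0.0667 0.03  ]
wallFLo [0.5123 0.0203 0.024 ]
wallFLi [0.5132 0.0276 0.024 ]
wallFRi [0.5185 0.0649 0.024 ]
wallFRo [0.5195 0.0728 0.024 ]
wallRLo [0.5645 0.0127 0.024 ]
wallRLi [0.5662 0.0202 0.024 ]
wallRRi [0.5701 0.0572 0.024 ]
wallRRo [0.571  0.0645 0.024 ]
stopL [0.5953 0.008  0.022 ]
stopR [0.6018 0.0602 0.022 ]
lockslotL [0.6105 0.0269 0.0465]
tabL1 [ 0.6096 -0.0167  0.0365]
tabL2 [ 0.6225 -0.0213  0.0365]
[0.44716489 0.05147728 0.34274594]
```

Request:
drive_tool(
  increments="-0.0055 -0.031 0 0.004;-0.0055 -0.031 0 0.004;-0.0055 -0.031 0 0.004;-0.0055 -0.031 0 0.004;-0.0055 -0.031 0 0.004;-0.0055 -0.031 0 0.004;-0.0055 -0.031 0 0.004;-0.0055 -0.031 0 0.004;-0.0055 -0.031 0 0.004;-0.0055 -0.031 0 0.004;-0.0055 -0.031 0 0.004;-0.0055 -0.031 0 0.004",
)

```text
t: 2.95
eef_pos: [0.4602, -0.3303, 0.2241]
tool_rot: [0.001, 0.036, 0.999, 0.0]
contact_force: [0.9, 0.9, -0.1]
gripper_width: 0.995
```

Request:
drive_tool(
  increments="0 0 0 0;0 0 0 0;0 0 0 0",
)

```text
t: 3.2
eef_pos: [0.4603, -0.329, 0.2236]
tool_rot: [0.0, 0.036, 0.999, 0.001]
contact_force: [-0.2, 0.4, 0.3]
gripper_width: 1.002
```

```bash
python3 - <<'E'
from h import *
c,im=shot("wrist","w2",4,(245,115,395,260))
s=bot.get_obs();print(s["t"],s["eef_pos"],s["tool_rot"],s["contact_force"])
cv2.imwrite("pics/w2full.png",im)
E
```

```text
3.25 [ 0.46042412 -0.32852321  0.22348806] [2.92548906e-04 3.58158254e-02 9.99358198e-01 5.76947288e-04] [1.08616615 0.36228952 0.13402517]
```

View pics/w2.png

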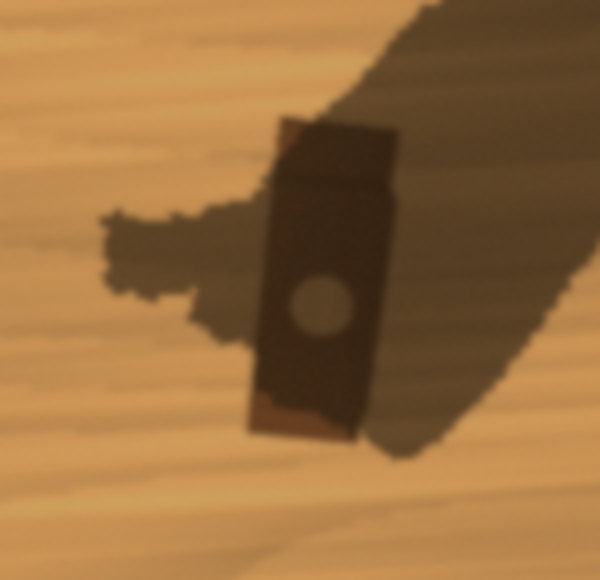

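```bash
python3 - <<'E'
from h import *
c=np.load("pics/w2.npy",allow_pickle=True).item()
f=lambda u,v,z:onz(c,245+(u+.5)/4-.5,115+(v+.5)/4-.5,z)
for z in (.008,.016):
  a,b=f(283,118,z),f(398,130,z);e,g=f(249,433,.024-z),f(357,440,.024-z)
  print(z,a,b,np.linalg.norm(a-b),np.linalg.norm(e-g));m=(a+b)/2;n=(e+g)/2;print(m,n,(m+n)/2,np.linalg.norm((m-n)[:2]),np.arctan2(*(n-m)[1::-1]), np.arctan2(*(a-e)[1::-1]),np.arctan2(b[0]-a[0],-(b-a)[1]))
print(f(322,305,.03))
E
```

```text
0.008 [ 0.4284 -0.3298  0.008 ] [ 0.4344 -0.2962  0.008 ] 0.03413151036798691 0.03415333073069154
[ 0.4314 -0.313   0.008 ] [ 0.52725 -0.331    0.016  ] [ 0.479325 -0.322     0.012   ] 0.09752549666625644 -0.18563139670012163 2.9559941869086646 2.9648837975197564
0.016 [ 0.4273 -0.3297  0.016 ] [ 0.4332 -0.2968  0.016 ] 0.03342484106170138 0.03495940502926212
[ 0.43025 -0.31325  0.016  ] [ 0.5308 -0.3312  0.008 ] [ 0.480525 -0.322225  0.012   ] 0.10213963481430693 -0.17665722362425335 2.957560177602103 2.964147498084077
[ 0.48   -0.3222  0.03  ]
```

Request:
drive_tool(
  increments="0.0065 0.002 -0.02 -0.04;0.0065 0.002 -0.02 -0.04;0.006 0.0025 -0.02 -0.032;0 0 -0.03 0;0 0 -0.03 0;0 0 -0.02 0;0 0 -0.015 0;0 0 0 0;0 0 0 0",
  grip=1,
)

```text
t: 4.0
eef_pos: [0.4788, -0.3224, 0.068]
tool_rot: [-0.001, 0.092, 0.996, 0.001]
contact_force: [0.8, 0.1, 0.1]
gripper_width: 0.998
```

```bash
python3 - <<'E'
from h import *
c,im=shot("wrist","w3",1.25)
s=bot.get_obs();print(s["t"],s["eef_pos"],s["tool_rot"],s["contact_force"])
E
```

```text
4.05 [ 0.47924894 -0.32321769  0.06900785] [3.52762676e-04 9.23788182e-02 9.95723858e-01 1.69550250e-04] [-0.05571375 -0.12396012  1.3076019 ]
```

View pics/w3.png

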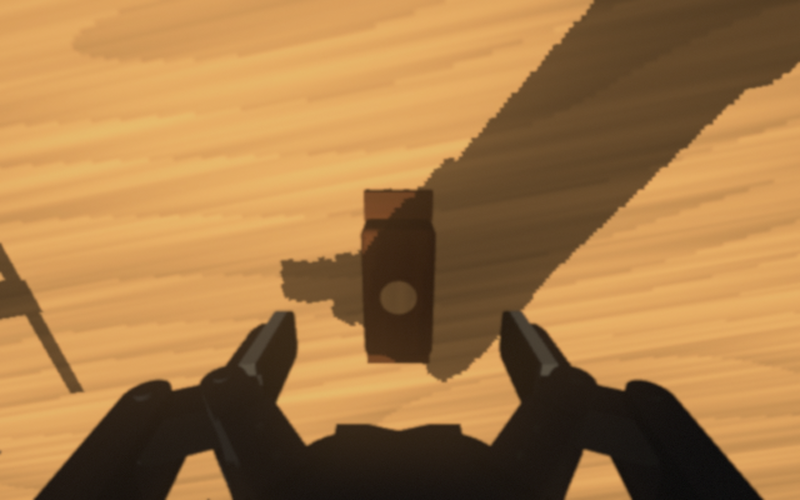

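Request:
drive_tool(
  increments="0 0 -0.02 0;0 0 -0.015 0;0 0 -0.008 0;0 0 0 0;0 0 0 0",
)

```text
t: 4.47
eef_pos: [0.4788, -0.3243, 0.0262]
tool_rot: [0.0, 0.093, 0.996, -0.0]
contact_force: [0.8, -0.6, -1.3]
gripper_width: 1.001
```

Request:
drive_tool(
  increments="0 0 0 0;0 0 0 0;0 0 0 0;0 0 0 0;0 0 0 0;0 0 0 0;0 0 0 0;0 0 0 0",
  grip=0,
  squeeze=25,
)

```text
t: 5.13
eef_pos: [0.4787, -0.3244, 0.0259]
tool_rot: [0.0, 0.093, 0.996, -0.0]
contact_force: [0.7, 0.7, 6.5]
gripper_width: 0.414
```

```bash
python3 - <<'E'
from h import *
c,im=shot("wrist","w4",3,(220,90,420,290))
s=bot.get_obs();print(s["t"],s["eef_pos"],s["tool_rot"],s["contact_force"],s["gripper_width"])
E
```

```text
5.1833 [ 0.47865656 -0.32434943  0.02589562] [ 4.22021044e-04  9.32769674e-02  9.95640110e-01 -3.40008344e-05] [-0.94367103  0.59561537  6.92841472] 0.4188536201935828
```

View pics/w4.png

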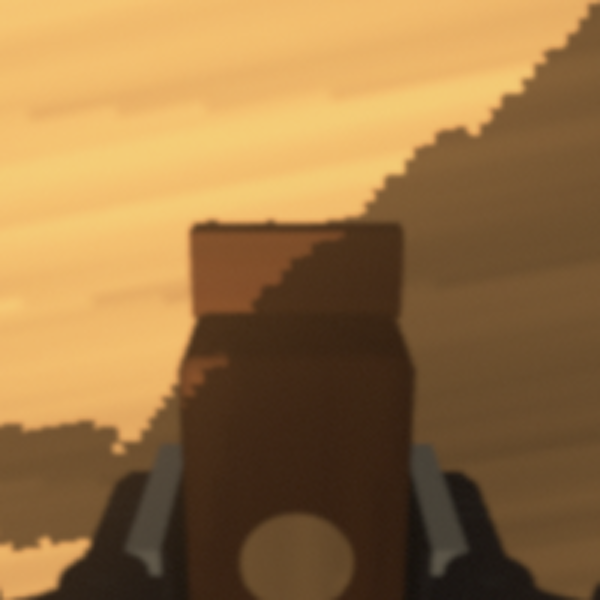

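```bash
python3 - <<'E'
from h import *
c=np.load("pics/w4.npy",allow_pickle=True).item()
f=lambda u,v,z:onz(c,220+(u+.5)/3-.5,90+(v+.5)/3-.5,z)
s=bot.get_obs();p=s["eef_pos"];a=s["tool_rot"];th=2*np.arctan2(a[1],a[2]);print(th)
ex=np.array([-np.cos(th),np.sin(th)]);ey=np.array([np.sin(th),np.cos(th)])
for n,u,v,z in [("toeL",192,228,.008),("toeR",402,228,.008),("top edgeL",182,366,.03),("topR",414,366,.03),("spot",297,565,.03)]:
    q=f(u,v,z);d=q[:2]-p[:2];print(n,q,d@ex,d@ey)
E
```

```text
0.1868255379545175
toeL [ 0.4277 -0.3319  0.008 ] 0.04866741062639663 -0.01688388725826407
toeR [ 0.4342 -0.2978  0.008 ] 0.048614273269951276 0.017830046203983433
top edgeL [ 0.4434 -0.3344  0.03  ] 0.03277625775099353 -0.016424256655967636
topR [ 0.4497 -0.301   0.03  ] 0.032789621727445296 0.017564709515484712
spot [ 0.4799 -0.3241  0.03  ] -0.0011754705529995542 0.0004760434943797753
```

```bash
python3 - <<'E'
from h import *
print(bot.get_obs()["q"].round(3))
c=np.load("pics/w1.npy",allow_pickle=True).item()
f=lambda u,v,z:onz(c,270+(u+.5)/3.6-.5,115+(v+.5)/3.6-.5,z)
ex=np.array([-np.cos(.1417),np.sin(.1417)]);ey=np.array([-np.sin(.1417),-np.cos(.1417)])
for u,v,z in [(106,70,.03),(275,70,.03),(275,140,.03),(103,142,.03),(106,70,.012)]:
    d=f(u,v,z)[:2]-[.541,.0426];print(d@ex,d@ey)
E
```

```text
[ 0.215  0.658  0.361  1.959 -0.397  0.593  2.224]
0.061989909036652656 0.025005223006954604
0.06281422641169544 -0.02609047642915452
0.04164325193312899 -0.027090396239884497
0.04014049106244375 0.025928767368810227
0.060109230763821166 0.02615110661103465
```

Request:
drive_tool(
  increments="0 0 0.02 0;0 0 0.024 0;0 0.01 0.02 0;0.0015 0.032 0 -0.11;0.0015 0.032 0 -0.11;0.0015 0.032 0 -0.11;0.0015 0.032 0 -0.11;0.0015 0.032 0 -0.11;0.0015 0.032 0 -0.11;0.0015 0.032 0 -0.11;0.0015 0.032 0 -0.11;0.0015 0.032 0 -0.11",
)

```text
t: 6.18
eef_pos: [0.4915, -0.0246, 0.0893]
tool_rot: [-0.0, 0.557, 0.83, 0.0]
contact_force: [-0.2, 0.4, -0.8]
gripper_width: 0.417
```

Request:
drive_tool(
  increments="0.0015 0.032 0 -0.11;0.0015 0.032 0 -0.11;0.0015 0.032 0 -0.11;0.0015 0.032 0 -0.11;0.0015 0.015 0 -0.096;0 0 0 0;0 0 0 0",
)

```text
t: 6.77
eef_pos: [0.499, 0.1176, 0.089]
tool_rot: [0.0, 0.754, 0.657, -0.0]
contact_force: [0.3, -1.0, -0.8]
gripper_width: 0.42
```

```bash
python3 - <<'E'
from h import *
c,im=shot("side","s5",5,(220,170,380,270))
c,im=shot("wrist","w5",1.25)
s=bot.get_obs();print(s["t"],s["eef_pos"],s["tool_rot"],s["contact_force"],s["gripper_width"],s["q"])
E
```

```text
6.8667 [0.49901321 0.11551283 0.08930486] [ 2.22159215e-04  7.55412154e-01  6.55249832e-01 -2.93527290e-04] [-6.24572404e-01  1.03695750e-04 -5.93712768e-01] 0.4196741729467321 [-1.0062663   0.61200437  0.86871036  2.11400952 -0.71029284  0.73661058
  0.18831219]
```

View pics/s5.png

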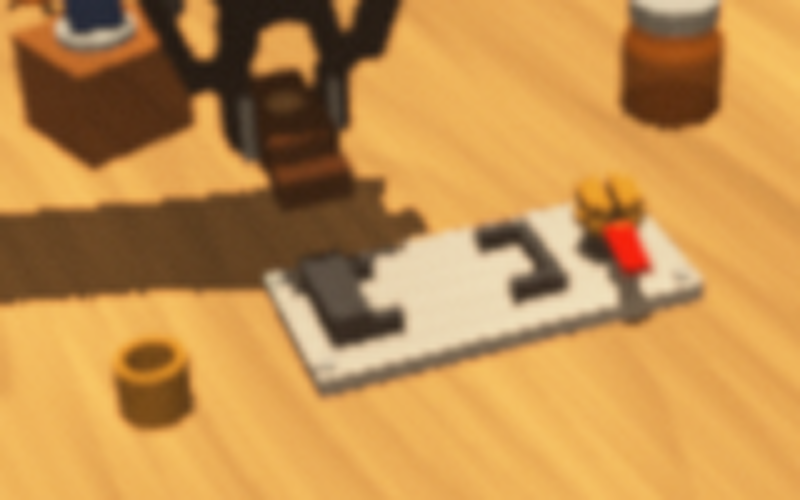

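View pics/w5.png

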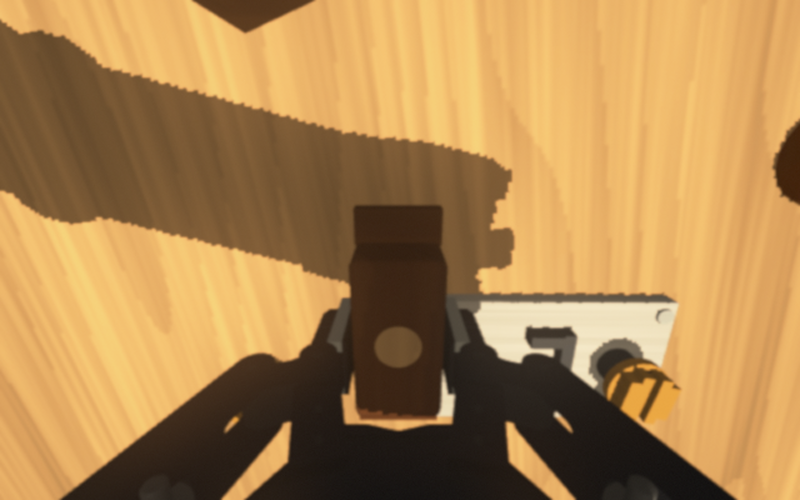

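Request:
drive_tool(
  increments="0 0.001 -0.015 0;0 0 -0.013 0;0 0 -0.003 0;0 0 -0.002 0;0 0 -0.002 0;0 0 -0.002 0;0 0 0 0",
)

```text
t: 7.45
eef_pos: [0.4993, 0.1175, 0.0529]
tool_rot: [-0.0, 0.756, 0.655, 0.0]
contact_force: [-2.1, 1.0, 3.7]
gripper_width: 0.421
```

```bash
python3 - <<'E'
from h import *
c,im=shot("side","s6",5,(220,170,380,270))
s=bot.get_obs();print(s["t"],s["eef_pos"],s["contact_force"],s["torque"],s["gripper_width"])
E
```

```text
7.5 [0.49930673 0.11751239 0.05293291] [-2.25839153  0.48751711  2.90461335] [-0.04646532  0.46258873 -0.09976143] 0.4152374638222938
```

View pics/s6.png

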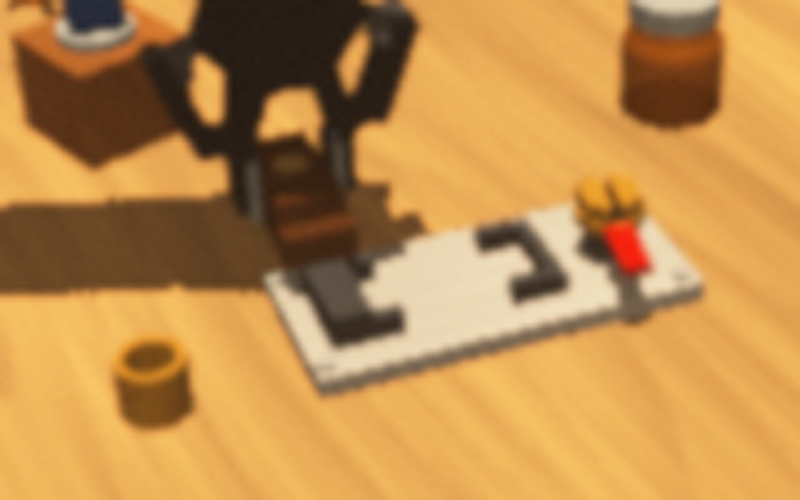

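Request:
drive_tool(
  increments="0 0 -0.002 0;0 0 -0.002 0;0 0 -0.002 0;0 0 -0.001 0;0 0 0 0;0 0 0 0",
)

```text
t: 8.0
eef_pos: [0.4996, 0.1193, 0.046]
tool_rot: [-0.001, 0.755, 0.655, 0.001]
contact_force: [-1.9, 4.3, 5.6]
gripper_width: 0.415
```

```bash
python3 - <<'E'
from h import *
c,im=shot("side","s7",5,(220,170,380,270))
c,im=shot("wrist","w7",3,(220,90,420,290))
s=bot.get_obs();print(s["t"],s["eef_pos"],s["contact_force"],s["torque"],s["gripper_width"])
E
```

```text
8.1 [0.49960677 0.119286   0.04603374] [-2.14006479  4.72495114  4.71522834] [ 0.72730859  0.54634007 -0.14448081] 0.42071247496939235
```

View pics/s7.png

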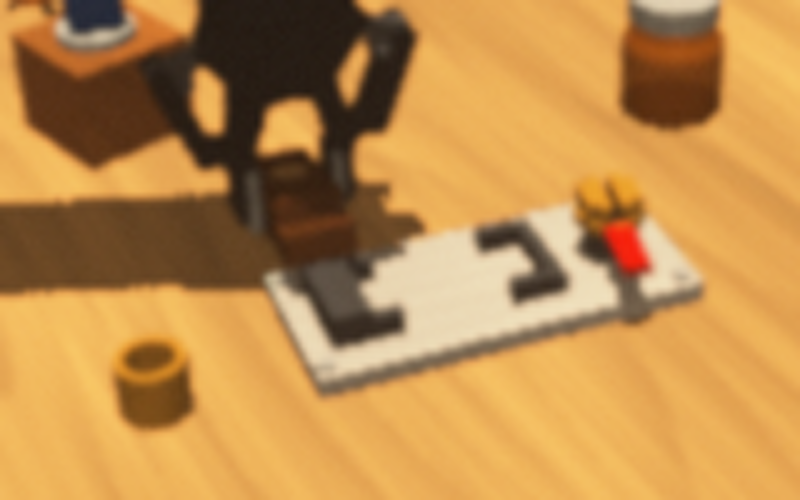

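View pics/w7.png

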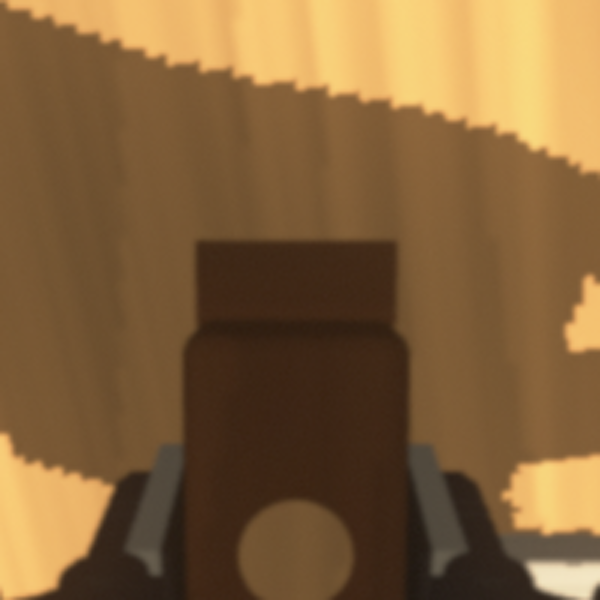

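```bash
cat > tilt.py <<'E'
from h import *
from scipy.optimize import least_squares
def tilt(name,rows,p,a):
    # rows: full-image v of toe top edge, body top front edge, spot centre
    c=np.load(f"pics/{name}.npy",allow_pickle=True).item()
    th=2*np.arctan2(a[1],a[2]);ex=np.array([-np.cos(th),np.sin(th),0]);ez=np.array([0,0,1.])
    pts=[(49,8),(35,30),(0,30)]
    def r(q):
        x0,z0,t=q;o=[]
        for (x,z),v in zip(pts,rows):
            X=(x0+x*np.cos(t)-z*np.sin(t))/1000;Z=(z0+z*np.cos(t)-x*np.sin(t))/1000 if False else (z0+z*np.cos(t)-x*np.sin(t))/1000
            P=np.array(p)+ex*X+ez*Z
            o.append(proj(c,P)[1]-v)
        return o
    s=least_squares(r,[0,-26,.1]);print("x0,z0 mm rel TCP, tilt deg",s.x[:2],np.degrees(s.x[2]),s.fun)
E
python3 - <<'E'
from tilt import *
g=lambda v:90+(v+.5)/3-.5
tilt("w4",[g(228),g(366),g(565)],[0.47866,-0.32435,0.0259],[0,.09328,.9956])
tilt("w7",[g(243),g(346),g(553)],[0.4996,0.1193,0.04603],[0,.7555,.6552])
E
```

```text
x0,z0 mm rel TCP, tilt deg [ -1.97371901 -36.25131025] 13.14760999139825 [7.10542736e-13 5.96855898e-13 1.47792889e-12]
x0,z0 mm rel TCP, tilt deg [  4.3168101  -12.22496066] -13.763342301113967 [-5.68434189e-13  1.47224455e-11 -5.55928636e-11]
```

```bash
sed -i 's/x\*np.cos(t)-z\*np.sin(t))\/1000;/x*np.cos(t)+z*np.sin(t))\/1000;/' tilt.py
python3 - <<'E'
from tilt import *
g=lambda v:90+(v+.5)/3-.5
tilt("w4",[g(228),g(366),g(565)],[0.47866,-0.32435,0.0259],[0,.09328,.9956])
tilt("w7",[g(243),g(346),g(553)],[0.4996,0.1193,0.04603],[0,.7555,.6552])
E
```

```text
x0,z0 mm rel TCP, tilt deg [  1.14501986 -25.66458024] -4.162431986786344 [-5.11590770e-13 -8.38440428e-12 -1.48929757e-11]
x0,z0 mm rel TCP, tilt deg [ -4.14400032 -30.6714403 ] 7.234523789531982 [-2.84217094e-14 -1.70530257e-13  0.00000000e+00]
```

Request:
drive_tool(
  increments="0 0 0.02 0;0 0 0.02 0.08;0.004 -0.006 0.004 0.125;0.004 -0.006 0 0.125;0.004 -0.006 0 0.125;0.004 -0.006 0 0.125;0.004 -0.006 0 0.125;0.004 -0.006 0 0.125;0.004 -0.006 0 0.125;0.004 -0.006 0 0.125;0.004 -0.006 0 0.125;0.004 -0.006 0 0.125",
)

```text
t: 9.1
eef_pos: [0.5398, 0.0569, 0.0897]
tool_rot: [0.001, 0.187, 0.982, -0.0]
contact_force: [0.4, 0.2, -0.7]
gripper_width: 0.414
```

Request:
drive_tool(
  increments="0.004 -0.006 0 0.12;0.003 -0.006 0 0.12;0.003 -0.006 -0.008 0;0 0 -0.007 0;0 0 0 0;0 0 0 0;0 0 0 0",
)

```text
t: 9.68
eef_pos: [0.5489, 0.0403, 0.074]
tool_rot: [-0.0, 0.072, 0.997, -0.0]
contact_force: [-0.9, 0.0, -1.0]
gripper_width: 0.415
```

```bash
python3 - <<'E'
from h import *
c,im=shot("side","s8",5,(220,150,380,250))
c,im=shot("wrist","w8",3,(210,90,430,270))
s=bot.get_obs();print(s["t"],s["eef_pos"],s["tool_rot"],s["contact_force"],s["torque"],s["gripper_width"])
a=s["tool_rot"];print(2*np.arctan2(a[1],a[2]))
E
```

```text
9.7833 [0.54921834 0.04034647 0.07430898] [-1.83792710e-05  7.13715772e-02  9.97449797e-01 -1.15794367e-05] [ 0.12824482  0.05959033 -1.11402112] [0.03235324 0.02871402 0.01352414] 0.41749526394252195
0.1428646196709601
```

View pics/s8.png

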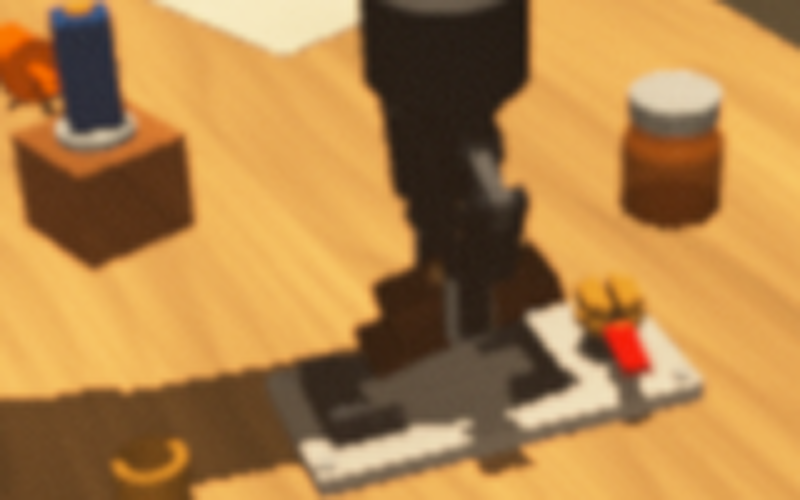

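View pics/w8.png

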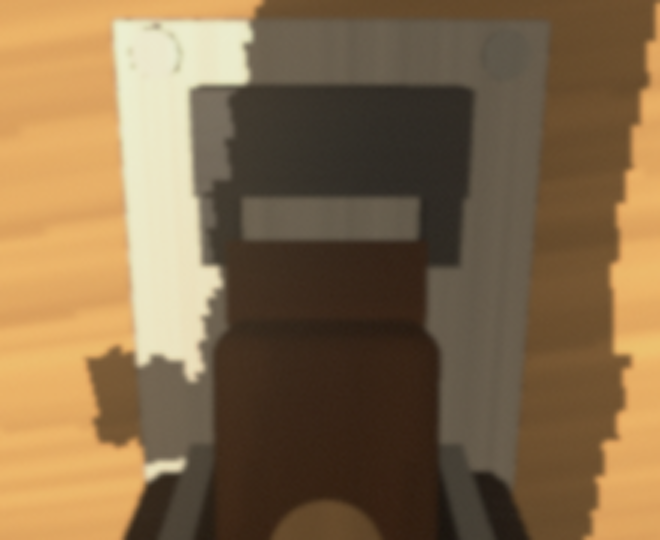

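```bash
python3 - <<'E'
from h import *
c=np.load("pics/w8.npy",allow_pickle=True).item()
f=lambda u,v,z:onz(c,210+(u+.5)/3-.5,90+(v+.5)/3-.5,z)
p=np.array([.5492,.0403]);th=.1429
ex=np.array([-np.cos(th),np.sin(th)]);ey=np.array([np.sin(th),np.cos(th)])
for n,A,B,z in [("plate top",(113,20),(550,20),.012),("plate low",(139,400),(523,400),.012),("lip front outer",(195,196),(469,196),.030),("lip front inner",(240,197),(421,197),.030),("block far",(191,87),(472,87),.03),("wall end outer",(204,265),(461,265),.024),("tongue",(228,241),(428,241),.047),("body",(216,345),(438,345),.067)]:
    a=(f(*A,z)[:2]-p);b=(f(*B,z)[:2]-p);m=(a+b)/2
    print(n,"x",(m@ex).round(4),"y",(m@ey).round(4),"w",np.linalg.norm(a-b).round(4),"yaw",((b-a)@ex/.05).round(3) )
E
```

```text
plate top x 0.0821 y 0.0014 w 0.0885 yaw -0.002
plate low x -0.0017 y 0.0014 w 0.0896 yaw -0.003
lip front outer x 0.0494 y 0.0014 w 0.0532 yaw -0.0
lip front inner x 0.0492 y 0.0012 w 0.0353 yaw -0.002
block far x 0.0699 y 0.0014 w 0.0526 yaw -0.002
wall end outer x 0.034 y 0.0016 w 0.0531 yaw -0.001
tongue x 0.0444 y 0.0006 w 0.0355 yaw -0.001
body x 0.032 y 0.0004 w 0.0354 yaw -0.001
```

Request:
drive_tool(
  increments="0 0.001 0 0;0 0 0 0;0 0 -0.008 0;0 0 -0.006 0;0 0 -0.004 0;0 0 0 0",
)

```text
t: 10.28
eef_pos: [0.5484, 0.0407, 0.055]
tool_rot: [-0.001, 0.071, 0.997, -0.0]
contact_force: [-0.6, -1.2, -0.3]
gripper_width: 0.415
```

```bash
python3 - <<'E'
from h import *
c,im=shot("wrist","w9",3,(210,90,430,270))
s=bot.get_obs();print(s["t"],s["eef_pos"],s["tool_rot"],s["contact_force"],s["torque"],s["gripper_width"])
E
```

```text
10.3333 [0.54871802 0.04067349 0.05551468] [-7.32160113e-04  7.14074138e-02  9.97446940e-01 -2.18233721e-04] [-0.03458376 -0.03140168 -1.03777502] [ 0.02009942  0.01624427 -0.01662859] 0.4159885975259421
```

View pics/w9.png

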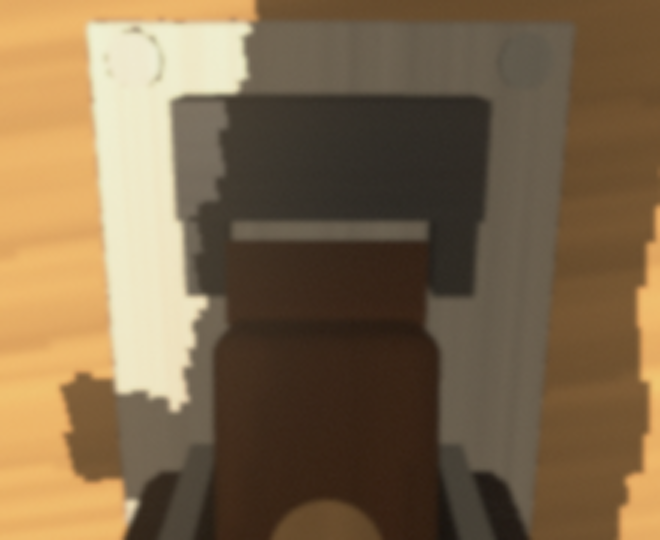

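Request:
drive_tool(
  increments="0 0.0006 0 0;0 0 -0.003 0;0 0 -0.002 0;0 0 0 0;0 0 0 0",
)

```text
t: 10.75
eef_pos: [0.5492, 0.0414, 0.0512]
tool_rot: [-0.0, 0.071, 0.997, -0.0]
contact_force: [-0.1, -1.1, -2.4]
gripper_width: 0.417
```

```bash
python3 - <<'E'
from h import *
c,im=shot("wrist","w10",3,(210,90,430,270))
s=bot.get_obs();print(s["t"],s["eef_pos"],s["tool_rot"],s["contact_force"],s["torque"],s["gripper_width"])
E
```

```text
10.8 [0.54931949 0.04138303 0.05133173] [3.36848487e-05 7.13686628e-02 9.97450005e-01 6.91807633e-06] [ 0.00763662 -0.45459419 -0.87233683] [-0.02183127 -0.03687011  0.00259867] 0.4170840427060452
```

View pics/w10.png

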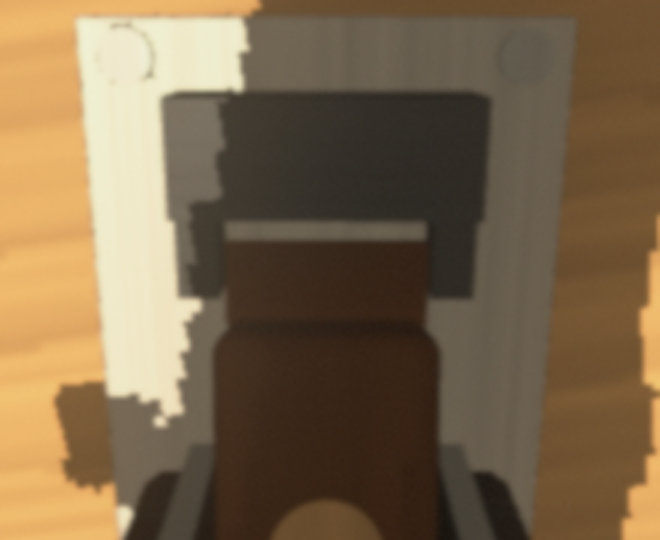

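Request:
drive_tool(
  increments="0 0 -0.002 0;0 0 0 0;0 0 -0.001 0;0 0 0 0",
)

```text
t: 11.13
eef_pos: [0.5492, 0.0414, 0.0482]
tool_rot: [-0.0, 0.071, 0.997, -0.0]
contact_force: [0.4, 0.1, -0.9]
gripper_width: 0.417
```

Request:
drive_tool(
  increments="0 0 -0.001 0;0 0 0 0;0 0 0 0",
)

```text
t: 11.38
eef_pos: [0.5492, 0.0414, 0.0473]
tool_rot: [-0.0, 0.071, 0.997, 0.0]
contact_force: [-0.1, 0.0, -0.5]
gripper_width: 0.417
```

Request:
drive_tool(
  increments="0 0 -0.001 0;0 0 0 0;0 0 -0.001 0;0 0 0 0",
)

```text
t: 11.72
eef_pos: [0.5497, 0.0414, 0.0457]
tool_rot: [0.0, 0.071, 0.997, 0.0]
contact_force: [0.1, -0.1, 4.4]
gripper_width: 0.419
```

```bash
python3 - <<'E'
from h import *
s=bot.get_obs();print(s["t"],s["eef_pos"],s["contact_force"],s["torque"])
c,im=shot("side","s11",5,(220,150,380,250))
E
```

```text
11.7167 [0.54967245 0.04139837 0.04565856] [ 0.13813062 -0.10957895  4.42917981] [0.05226164 0.23985413 0.00358294]
```

View pics/s11.png

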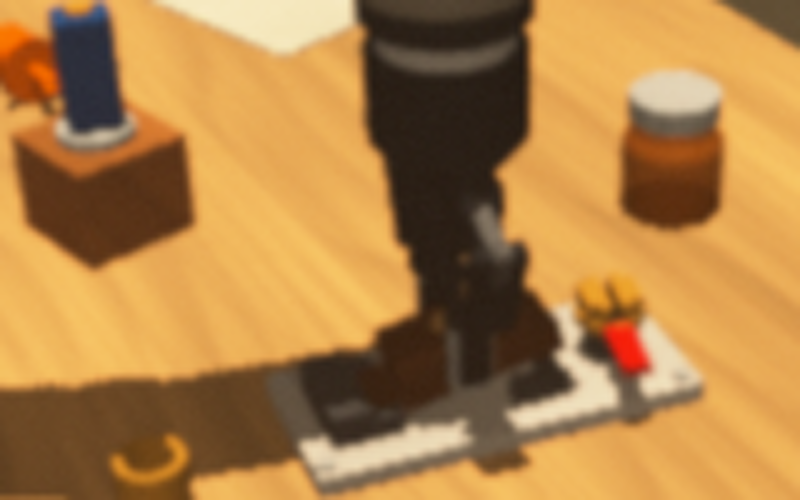

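Request:
drive_tool(
  increments="-0.002 0.0003 0.0005 0;-0.002 0.0003 0 0;-0.002 0.0003 0 0;-0.001 0.0001 0 0;0 0 0 0;0 0 0 0",
)

```text
t: 12.27
eef_pos: [0.542, 0.0425, 0.0457]
tool_rot: [-0.0, 0.071, 0.997, 0.0]
contact_force: [-0.4, -0.3, 1.5]
gripper_width: 0.417
```

```bash
python3 - <<'E'
from h import *
c,im=shot("wrist","w12",3,(210,90,430,270))
s=bot.get_obs();print(s["t"],s["eef_pos"],s["tool_rot"],s["contact_force"],s["torque"],s["gripper_width"])
E
```

```text
12.3167 [0.54198413 0.04248432 0.04574804] [-3.00266324e-04  7.12950222e-02  9.97455226e-01  2.81082398e-05] [ 0.2400229  -0.15737454  0.44888519] [ 0.04911116  0.11385972 -0.03296071] 0.4214871104902883
```

View pics/w12.png

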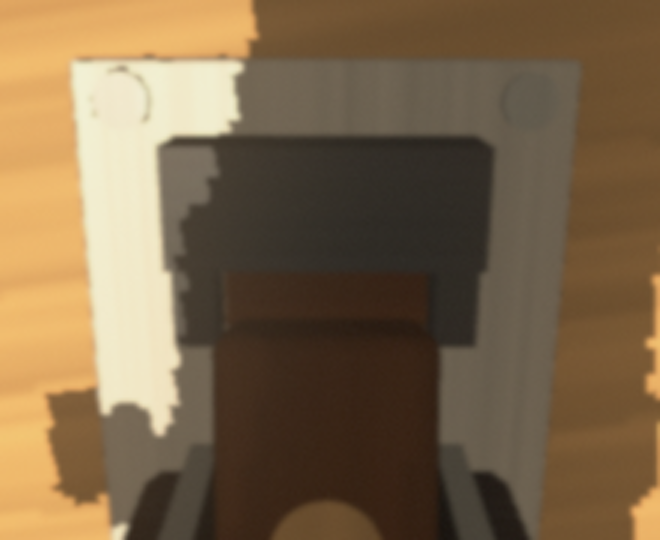

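Request:
drive_tool(
  increments="-0.0005 0 -0.002 0;-0.0005 0.0001 -0.002 0;0 0 0 0;0 0 0 0",
)

```text
t: 12.65
eef_pos: [0.5434, 0.0423, 0.0427]
tool_rot: [0.002, 0.072, 0.997, 0.0]
contact_force: [4.1, -0.2, 4.7]
gripper_width: 0.421
```

Request:
drive_tool(
  increments="0 0 -0.001 0;0 0 -0.001 0;0 0 0 0;0 0 0 0",
)

```text
t: 12.98
eef_pos: [0.5441, 0.0422, 0.0412]
tool_rot: [0.003, 0.072, 0.997, 0.0]
contact_force: [2.9, -2.0, 8.8]
gripper_width: 0.42
```

```bash
python3 - <<'E'
from h import *
c,im=shot("wrist","w13",3,(210,90,430,270))
c,im=shot("side","s13",5,(220,150,380,250))
s=bot.get_obs();print(s["t"],s["eef_pos"],s["tool_rot"],s["contact_force"],s["torque"],s["gripper_width"])
E
```

```text
13.0833 [0.54404398 0.04218632 0.04116846] [2.68813869e-03 7.15977228e-02 9.97429935e-01 2.52668034e-04] [ 3.45839346 -0.65244395  8.57173841] [-0.25117713 -0.44978178  0.04809943] 0.4144894685381323
```

View pics/w13.png

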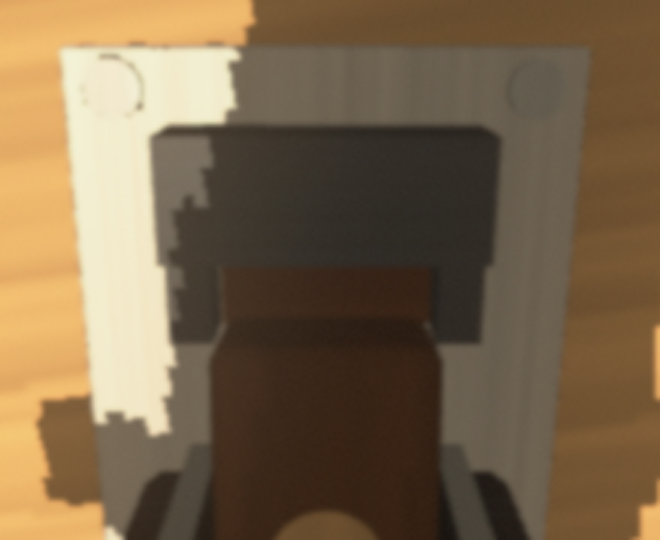

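View pics/s13.png

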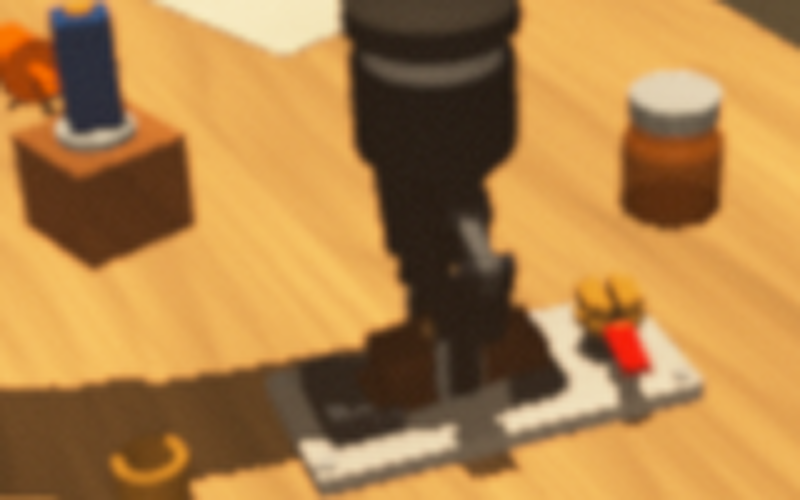

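Request:
drive_tool(
  increments="0 0 0.0015 0;0 0 0 0;-0.0015 0.0002 0 0;-0.0015 0.0002 0 0;0 0 0 0;0 0 0 0",
)

```text
t: 13.58
eef_pos: [0.5378, 0.0429, 0.0411]
tool_rot: [-0.0, 0.071, 0.997, -0.0]
contact_force: [0.6, 0.9, 0.9]
gripper_width: 0.416
```

```bash
python3 - <<'E'
from h import *
c,im=shot("wrist","w14",3,(210,90,430,270))
s=bot.get_obs();print(s["t"],s["eef_pos"],s["tool_rot"],s["contact_force"],s["torque"],s["gripper_width"])
E
```

```text
13.6333 [0.53782708 0.04294838 0.04112844] [-4.21864624e-04  7.13127777e-02  9.97453913e-01 -1.69074612e-05] [-0.02066683 -0.27462142  1.04982271] [ 0.02421056  0.0651902  -0.02364995] 0.4173062993315443
```

View pics/w14.png

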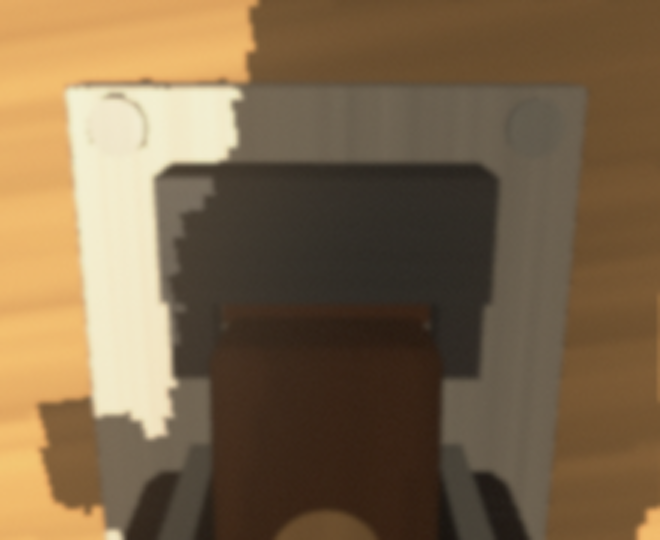

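Request:
drive_tool(
  increments="0.0006 0 -0.001 0;0.0006 0 -0.001 0;0.0006 0 -0.001 0;0 0 0 0;0 0 0 0",
)

```text
t: 14.05
eef_pos: [0.5395, 0.0428, 0.0381]
tool_rot: [-0.001, 0.071, 0.997, -0.0]
contact_force: [-1.9, -0.3, 3.7]
gripper_width: 0.416
```

```bash
python3 - <<'E'
from h import *
c,im=shot("side","s15",5,(220,150,380,250))
s=bot.get_obs();print(s["t"],s["eef_pos"],s["tool_rot"],s["contact_force"],s["torque"],s["gripper_width"])
E
```

```text
14.1 [0.53950581 0.04278419 0.03808827] [-5.91158300e-04  7.13762275e-02  9.97449284e-01 -9.78734761e-05] [-2.50764608 -0.13976292  3.79362487] [-0.10945321  0.6461727   0.01434237] 0.4179741820892826
```

View pics/s15.png

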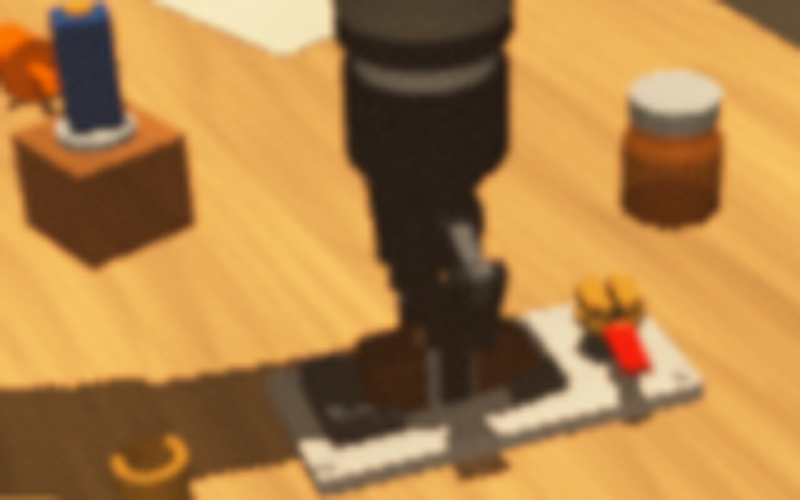

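Request:
drive_tool(
  increments="0 0 0 0;0 0 0 0;0 0 0 0;0 0 0 0;0 0 0.005 0;0 0 0.02 0;0.002 0 0.03 0;0.002 0 0.03 0;0 0 0.03 0;0 0 0 0;0 0 0 0",
  grip=1,
)

```text
t: 15.02
eef_pos: [0.5453, 0.0432, 0.1553]
tool_rot: [0.002, 0.071, 0.997, 0.001]
contact_force: [0.6, 0.5, -0.7]
gripper_width: 1.0
```

```bash
python3 - <<'E'
from h import *
c,im=shot("side","s16",5,(220,150,380,250))
c,im=shot("wrist","w16",3,(220,90,430,280))
s=bot.get_obs();print(s["t"],s["eef_pos"],s["tool_rot"],s["contact_force"],s["torque"],s["gripper_width"])
E
```

```text
15.1167 [0.54353562 0.04306476 0.15290235] [-3.63968939e-04  7.12190018e-02  9.97460635e-01  5.39893396e-05] [-0.1052809  -0.08541028 -1.0808741 ] [-0.00906501  0.02001545  0.02137085] 1.0004681029688451
```

View pics/s16.png

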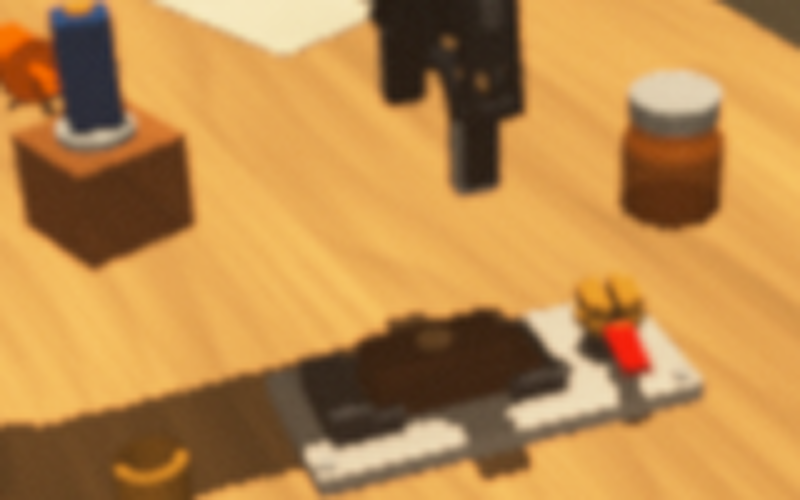

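View pics/w16.png

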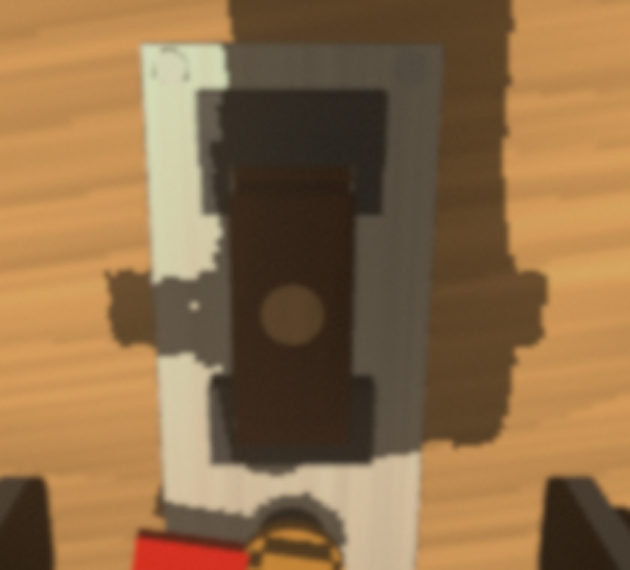

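```bash
python3 - <<'E'
from h import *
c=np.load("pics/w16.npy",allow_pickle=True).item()
f=lambda u,v,z:onz(c,220+(u+.5)/3-.5,90+(v+.5)/3-.5,z)
th=.1425;P=np.array([.541,.0421])
ex=np.array([-np.cos(th),np.sin(th)]);ey=np.array([-np.sin(th),-np.cos(th)])
for n,u,v,z in [("spot",292,314,.042),("plTL",141,44,.012),("plTR",442,44,.012),("plL",157,400,.012),("plR",424,400,.012),("blkTL",197,90,.03),("blkTR",387,90,.03),("wFL",204,213,.024),("wFR",381,213,.024),("wRL",211,377,.024),("wRR",373,377,.024),("stL",212,464,.022),("stR",373,464,.022),("bodyTL",233,190,.042),("bodyTR",353,190,.042),("bodyL",235,395,.042),("bodyR",352,395,.042),("lipL",232,167,.03),("lipR",353,167,.03)]:
    d=f(u,v,z)[:2]-P;print(n,((d@ex)*1000).round(1),((d@ey)*1000).round(1))
E
```

```text
spot 0.1 -0.7
plTL 73.8 43.6
plTR 73.7 -44.8
plL -40.0 44.9
plR -40.0 -44.8
blkTL 61.7 25.6
blkTR 61.7 -27.2
wFL 25.9 25.5
wFR 25.8 -27.2
wRL -26.7 25.2
wRR -26.8 -26.3
stL -58.6 26.0
stR -58.7 -27.3
bodyTL 35.9 15.5
bodyTR 35.8 -17.5
bodyL -25.2 16.3
bodyR -25.1 -18.5
lipL 40.4 16.4
lipR 40.4 -18.1
```

```bash
python3 - <<'E'
from h import *
c=np.load("pics/w16.npy",allow_pickle=True).item()
im=cv2.imread("pics/w16_raw.png")
o=cv2.convertScaleAbs(im[140:245,280:355],alpha=2.2,beta=15)
cv2.imwrite("pics/w16z.png",cv2.resize(o,None,fx=7,fy=5.6,interpolation=cv2.INTER_CUBIC))
th=.1425;P=np.array([.541,.0428])
ex=np.array([-np.cos(th),np.sin(th)]);ey=np.array([-np.sin(th),-np.cos(th)])
for t in (0,np.radians(6)):
  print("tilt",t)
  for x in (33,10,-10,-33,-35):
    r=[]
    for y in (18,-18):
      X=(x*np.cos(t)+30*np.sin(t))/1000 ;Z=.012+(30*np.cos(t)+(49-x)*np.sin(t))/1000
      r.append(proj(c,[*(P+ex*X+ey*y/1000),Z]))
    r=np.array(r)-[280,140];print(x,(r*[7,5.6]).round(0).tolist())
E
```

```text
tilt 0
33 [[106.0, 92.0], [411.0, 91.0]]
10 [[111.0, 242.0], [407.0, 242.0]]
-10 [[115.0, 365.0], [404.0, 365.0]]
-33 [[119.0, 500.0], [400.0, 500.0]]
-35 [[120.0, 511.0], [400.0, 511.0]]
tilt 0.10471975511965978
33 [[104.0, 73.0], [413.0, 73.0]]
10 [[108.0, 229.0], [410.0, 229.0]]
-10 [[111.0, 359.0], [407.0, 359.0]]
-33 [[114.0, 504.0], [405.0, 503.0]]
-35 [[114.0, 516.0], [405.0, 516.0]]
```

View pics/w16z.png

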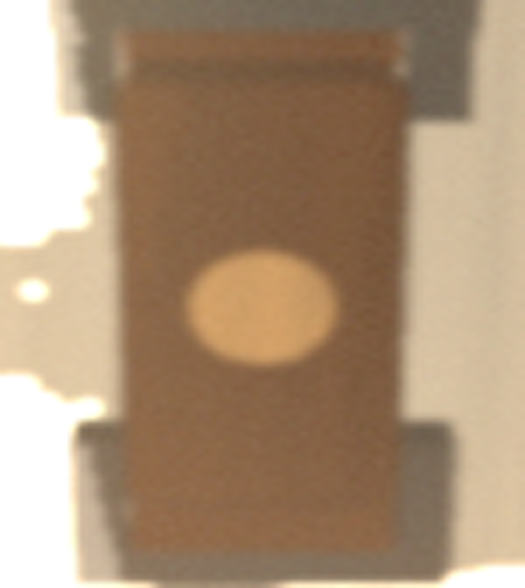

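Request:
drive_tool(
  increments="-0.003 0.01 0.03 0;-0.012 0.029 0.03 0;-0.015 0.034 0.03 0;-0.015 0.034 0.03 0;-0.015 0.034 0.007 0;-0.015 0.034 0 0;-0.015 0.034 0 0;-0.0135 0.033 0 0;0 0 0 0;0 0 0 0",
)

```text
t: 15.95
eef_pos: [0.443, 0.277, 0.2698]
tool_rot: [-0.001, 0.069, 0.998, -0.001]
contact_force: [0.2, -0.6, 1.0]
gripper_width: 0.996
```

```bash
python3 - <<'E'
from h import *
c,im=shot("wrist","w17",1.25)
s=bot.get_obs();print(s["t"],s["eef_pos"],s["tool_rot"],s["q"])
c=np.load("pics/w16.npy",allow_pickle=True).item()
th=.1425;P=np.array([.541,.0428]);ex=np.array([-np.cos(th),np.sin(th)])
for t in (0,.03,.1):
  X=(-49*np.cos(t)+16*np.sin(t))/1000;Z=.012+(16*np.cos(t)+98*np.sin(t))/1000
  print(t,(proj(c,[*(P+ex*X),Z])-[280,140])*[7,5.6])
E
```

```text
16.0 [0.44407783 0.27507841 0.27006964] [-8.08418998e-04  7.04443032e-02  9.97514691e-01 -1.17799713e-03] [-1.06098367  0.21666777  0.45352637  1.92095671 -0.10911531  1.03067984
  0.86961764]
0 [260.30088243 550.07448886]
0.03 [260.22827115 555.28391452]
0.1 [260.0513223  566.77849854]
```

View pics/w17.png

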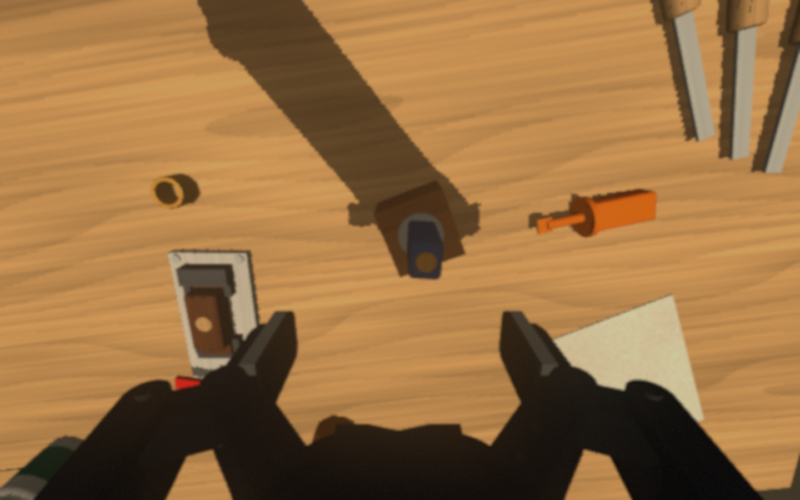

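```bash
python3 - <<'E'
from h import *
im=cv2.imread("pics/w17_raw.png")
o=cv2.convertScaleAbs(im[135:235,290:385],alpha=1.8,beta=15)
cv2.imwrite("pics/w17z.png",cv2.resize(o,None,fx=6,fy=6,interpolation=cv2.INTER_CUBIC))
E
```

```text
(no output)
```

View pics/w17z.png

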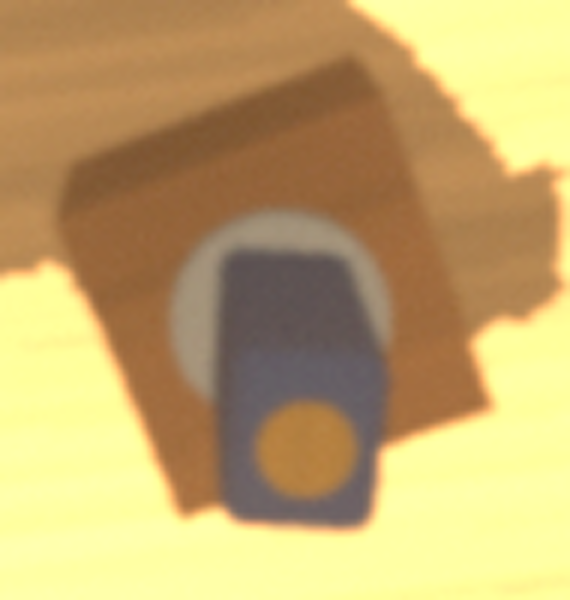

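```bash
python3 - <<'E'
from h import *
c=np.load("pics/w17.npy",allow_pickle=True).item()
f=lambda u,v,z:onz(c,290+(u+.5)/6-.5,135+(v+.5)/6-.5,z)
Q=[f(222,342,.136),f(388,352,.136),f(373,528,.136),f(224,520,.136)]
for q in Q:print(q)
for i in range(4):
    d=(Q[(i+1)%4]-Q[i]);print(np.linalg.norm(d),np.degrees(np.arctan2(d[1],d[0])))
print("mean",sum(Q)/4,"spot",f(306,450,.136),"flange",f(281,318,.066))
S=[f(64,216,.06),f(383,102,.06),f(490,408,.06),f(183,515,.06)]
for q in S:print(q)
print("stand",sum(S)/4)
for i in range(4):
    d=(S[(i+1)%4]-S[i]);print(np.linalg.norm(d),np.degrees(np.arctan2(d[1],d[0])))
E
```

```text
[0.445  0.2845 0.136 ]
[0.4502 0.3101 0.136 ]
[0.4798 0.3047 0.136 ]
[0.4751 0.2809 0.136 ]
0.02612278698760912 78.51800864525195
0.03008853602287756 -10.338910542940967
0.024259637260272502 -101.17097774358874
0.0303145179740665 173.1797455615193
mean [0.462525 0.29505  0.136   ] spot [0.4648 0.2955 0.136 ] flange [0.4635 0.2958 0.066 ]
[0.4384 0.2556 0.06  ]
[0.4245 0.3208 0.06  ]
[0.4905 0.3363 0.06  ]
[0.5055 0.2703 0.06  ]
stand [0.464725 0.29575  0.06    ]
0.06666520831738244 102.03473009057915
0.06779564882792996 13.216324063790621
0.06768308503607086 -77.19573393471329
0.0686913386097548 -167.64308816082527
```

```bash
python3 - <<'E'
from h import *
im=cv2.imread("pics/w1_raw.png")
o=cv2.convertScaleAbs(im[240:285,270:345],alpha=1.1,beta=0)
cv2.imwrite("pics/w1l.png",cv2.resize(o,None,fx=10,fy=10,interpolation=cv2.INTER_CUBIC))
E
```

```text
(no output)
```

View pics/w1l.png

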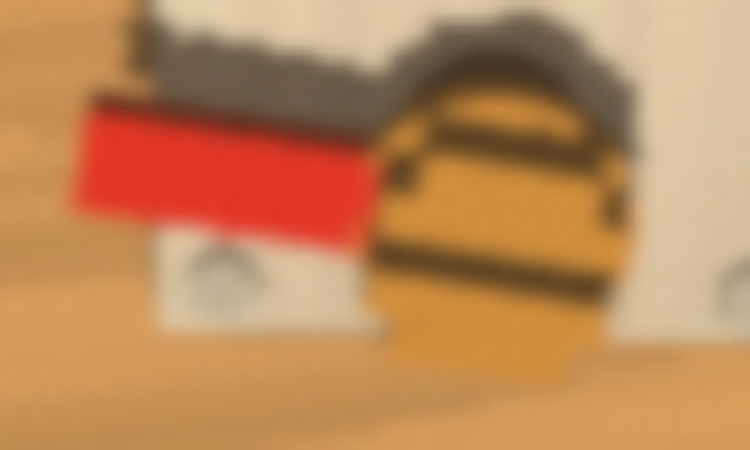

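Request:
drive_tool(
  increments="0.006 0.006 -0.02 -0.035;0.008 0.0075 -0.03 0;0.006 0.007 -0.03 0;0 0 -0.03 0;0 0 -0.02 0;0 0 0 0;0 0 0 0",
)

```text
t: 16.58
eef_pos: [0.465, 0.2934, 0.1405]
tool_rot: [-0.001, 0.09, 0.996, -0.002]
contact_force: [0.9, 0.8, -0.6]
gripper_width: 0.998
```

```bash
python3 - <<'E'
from h import *
c=np.load("pics/w1.npy",allow_pickle=True).item()
f=lambda u,v,z:onz(c,270+(u+.5)/10-.5,240+(v+.5)/10-.5,z)
th=.1425;P=np.array([.541,.0426]);ex=np.array([-np.cos(th),np.sin(th)]);ey=np.array([-np.sin(th),-np.cos(th)])
def pr(n,A,B,z):
    a,b=f(*A,z),f(*B,z);d=(a-b)[:2];print(n,a,b,"ang rel pocket y",np.arctan2(d@ex,d@ey),[((x[:2]-P)@e*1000).round(1) for x in(a,b) for e in(ex,ey)])
pr("tab top edge",(92,112),(370,147),.0365)
pr("tab low edge",(76,208),(362,250),.0365)
pr("slot up edge",(378,240),(605,277),.0465)
pr("slot low edge",(378,265),(605,302),.0465)
s=bot.get_obs();print(s["eef_pos"])
E
```

```text
tab top edge [ 0.6106 -0.0176  0.0365] [0.6195 0.0153 0.0365] ang rel pocket y 0.12169337990276688 [np.float64(-77.4), np.float64(49.7), np.float64(-81.6), np.float64(15.9)]
tab low edge [ 0.6235 -0.0218  0.0365] [0.6337 0.0124 0.0365] ang rel pocket y 0.14734648991161942 [np.float64(-90.8), np.float64(52.0), np.float64(-96.0), np.float64(16.7)]
slot up edge [0.6265 0.0158 0.0465] [0.6349 0.0421 0.0465] ang rel pocket y 0.16665099206642758 [np.float64(-88.4), np.float64(14.4), np.float64(-93.0), np.float64(-12.8)]
slot low edge [0.6299 0.0153 0.0465] [0.6383 0.0418 0.0465] ang rel pocket y 0.1644620990006689 [np.float64(-91.9), np.float64(14.4), np.float64(-96.4), np.float64(-13.0)]
[0.46497365 0.2933683  0.14049505]
```

Request:
drive_tool(
  increments="-0.001 0.0015 -0.015 0;0 0 -0.015 0;0 0 -0.008 0;0 0 0 0;0 0 0 0",
)

```text
t: 17.0
eef_pos: [0.4646, 0.2969, 0.1044]
tool_rot: [0.0, 0.089, 0.996, 0.0]
contact_force: [-0.1, 0.1, -0.5]
gripper_width: 1.003
```

Request:
drive_tool(
  increments="0 0 0 0;0 0 0 0;0 0 0 0;0 0 0 0;0 0 0 0;0 0 0 0;0 0 0 0;0 0 0 0",
  grip=0,
  squeeze=60,
)

```text
t: 17.67
eef_pos: [0.4642, 0.2972, 0.1039]
tool_rot: [0.0, 0.089, 0.996, 0.0]
contact_force: [-0.4, -0.9, 6.7]
gripper_width: 0.294
```

```bash
python3 - <<'E'
from h import *
c,im=shot("wrist","w18",1.25)
s=bot.get_obs();print(s["t"],s["eef_pos"],s["tool_rot"],s["contact_force"],s["gripper_width"])
E
```

```text
17.7167 [0.46420532 0.29722099 0.10389284] [2.26299457e-04 8.88267375e-02 9.96047029e-01 2.73087009e-04] [-1.00594614 -0.47745869  4.90158823] 0.29996246920321584
```

View pics/w18.png

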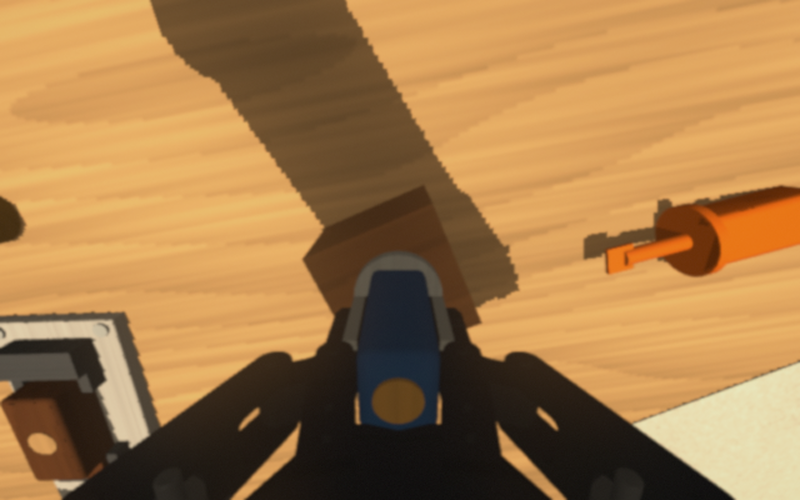

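```bash
python3 - <<'E'
from h import *
c=np.load("pics/w18.npy",allow_pickle=True).item()
s=bot.get_obs();p=s["eef_pos"][:2];a=s["tool_rot"];th=2*np.arctan2(a[1],a[2])
ex=np.array([-np.cos(th),np.sin(th)]);ey=np.array([np.sin(th),np.cos(th)])
for n,u,v,z in [("spot",398/1.25,401/1.25,.136)]:
    d=onz(c,u,v,z)[:2]-p;print(n,d@ex,d@ey)
print(th)
E
```

```text
spot -0.0009650083361689033 0.00025376929788844513
0.17788793953526072
```

Request:
drive_tool(
  increments="0 0 0.015 0;0 0 0.02 0;0 0 0.02 0;0 0 0.02 0;0.007 -0.01 0.01 -0.08;0.012 -0.018 0.005 -0.12;0.012 -0.018 0 -0.12;0.012 -0.018 0 -0.12;0.012 -0.018 0 -0.12;0.012 -0.018 0 -0.12;0.012 -0.018 0 -0.12;0.012 -0.018 0 -0.12",
)

```text
t: 18.72
eef_pos: [0.5549, 0.1602, 0.193]
tool_rot: [-0.0, 0.524, 0.852, -0.0]
contact_force: [0.7, 0.5, -1.4]
gripper_width: 0.298
```

Request:
drive_tool(
  increments="0.0096 -0.0163 0 -0.095;0.0096 -0.0163 0 -0.095;0.0096 -0.0163 0 -0.095;0.0096 -0.0163 0 -0.095;0.0096 -0.0163 0 -0.095;0.0096 -0.0163 0 -0.095;0.0096 -0.0163 0 -0.095;0.0096 -0.0163 -0.01 -0.094;0 0 -0.018 0;0 0 0 0;0 0 0 0",
)

```text
t: 19.63
eef_pos: [0.6306, 0.0311, 0.1642]
tool_rot: [-0.001, 0.8, 0.599, -0.001]
contact_force: [-0.4, 0.2, -0.3]
gripper_width: 0.298
```

```bash
python3 - <<'E'
from h import *
c,im=shot("side","s19",6,(290,140,420,240))
c,im=shot("wrist","w19",1.25)
s=bot.get_obs();print(s["t"],s["eef_pos"],s["tool_rot"],s["contact_force"],s["q"])
a=s["tool_rot"];print(2*np.arctan2(a[1],a[2]))
E
```

```text
19.7333 [0.63161994 0.03151505 0.16573667] [-2.38374692e-04  8.00206871e-01  5.99724023e-01  5.50762768e-05] [-0.57962639  0.52573856 -1.50806926] [-0.71488927  0.63517088  0.82135617  1.78085113 -0.55387518  0.97294109
  0.04887455]
1.855280243855334
```

View pics/w19.png

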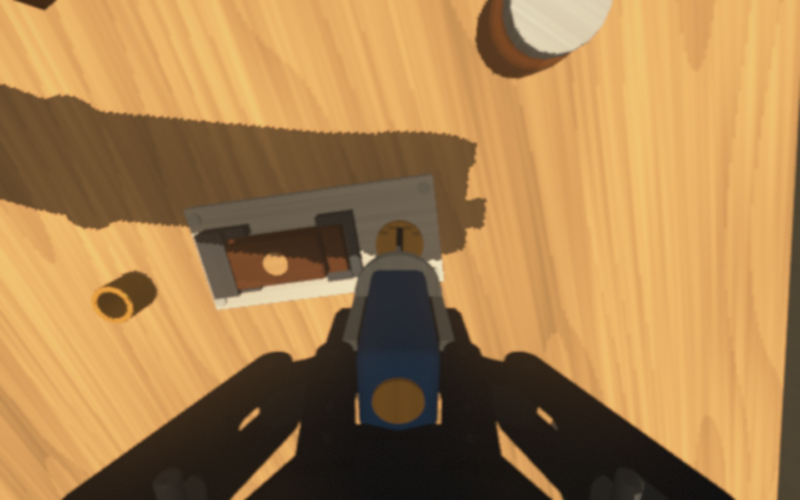

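View pics/s19.png

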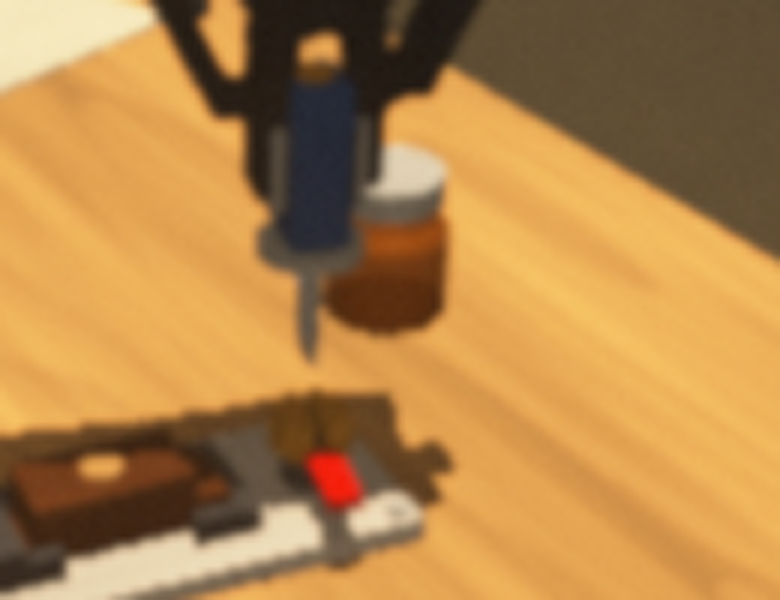

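```bash
python3 - <<'E'
from h import *
im=cv2.imread("pics/w19_raw.png")
o=cv2.convertScaleAbs(im[165:215,285:355],alpha=2,beta=10)
cv2.imwrite("pics/w19z.png",cv2.resize(o,None,fx=10,fy=10,interpolation=cv2.INTER_CUBIC))
E
```

```text
(no output)
```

View pics/w19z.png

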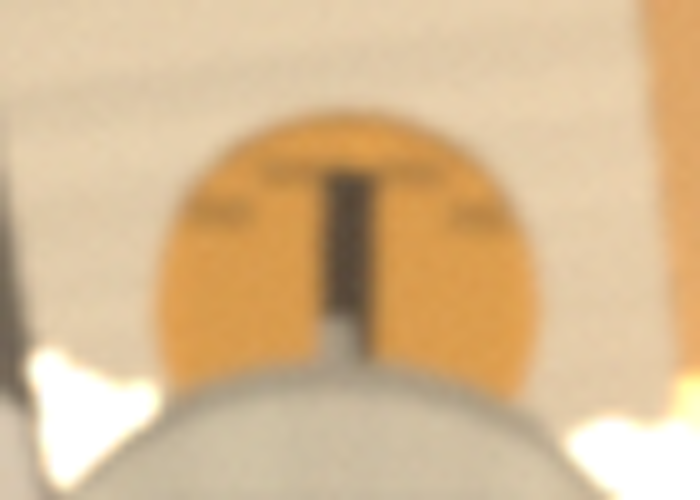

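```bash
python3 - <<'E'
from h import *
c=np.load("pics/w19.npy",allow_pickle=True).item()
f=lambda u,v,z:onz(c,285+(u+.5)/10-.5,165+(v+.5)/10-.5,z)
p=np.array([.63162,.03151]);th=1.8553
ex=np.array([-np.cos(th),np.sin(th)]);ey=np.array([np.sin(th),np.cos(th)])
for n,u,v,z in [("slotend",348,172,.0465),("slotend low z",348,172,.0365),("slot low",348,330,.0465),("discL",160,300,.0365),("discR",540,300,.0365),("disctop",350,112,.0365),("blade",338.5,345,.072)]:
    d=f(u,v,z)[:2]-p;print(n,(d@ex*1000).round(1),(d@ey*1000).round(1))
E
```

```text
slotend 14.6 2.1
slotend low z 11.7 2.1
slot low -0.0 2.1
discL -0.4 -15.3
discR -0.5 19.8
disctop 17.4 2.3
blade 7.3 1.2
```

Request:
drive_tool(
  increments="0.0009 -0.0003 -0.006 0;0 0 -0.006 0;0 0 -0.004 0;0 0 0 0;0 0 0 0",
)

```text
t: 20.15
eef_pos: [0.6323, 0.0305, 0.1491]
tool_rot: [-0.0, 0.801, 0.599, -0.0]
contact_force: [-0.1, 1.6, -2.2]
gripper_width: 0.3
```

```bash
python3 - <<'E'
from h import *
c,im=shot("wrist","w20")
o=cv2.convertScaleAbs(im[165:215,285:355],alpha=2,beta=10)
cv2.imwrite("pics/w20z.png",cv2.resize(o,None,fx=10,fy=10,interpolation=cv2.INTER_CUBIC))
s=bot.get_obs();print(s["t"],s["eef_pos"],s["tool_rot"],s["contact_force"])
E
```

```text
20.2 [0.63255992 0.03039516 0.14943541] [-1.09496207e-05  8.00640635e-01  5.99144869e-01 -2.56633432e-05] [-0.05152936  0.35289344 -0.920545  ]
```

View pics/w20z.png

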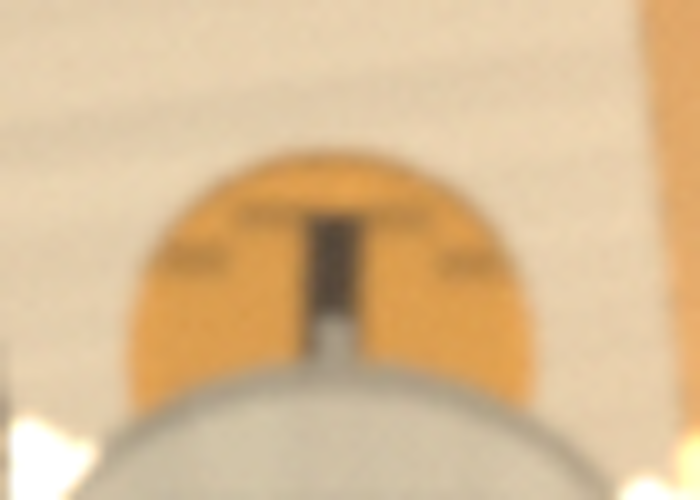

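Request:
drive_tool(
  increments="0 0 -0.005 0;0 0 -0.004 0;0 0 -0.002 0;0 0 -0.002 0;0 0 0 0",
)

```text
t: 20.62
eef_pos: [0.6323, 0.0304, 0.1359]
tool_rot: [-0.0, 0.801, 0.599, -0.0]
contact_force: [-0.9, -0.0, -1.2]
gripper_width: 0.298
```

Request:
drive_tool(
  increments="0 0 -0.002 0;0 0 -0.0015 0;0 0 0 0;0 0 0 0",
)

```text
t: 20.95
eef_pos: [0.6326, 0.0304, 0.1329]
tool_rot: [0.0, 0.801, 0.599, -0.0]
contact_force: [1.2, 0.2, -0.8]
gripper_width: 0.298
```

```bash
python3 - <<'E'
from h import *
c,im=shot("wrist","w21")
o=cv2.convertScaleAbs(im[165:215,285:355],alpha=2,beta=10)
cv2.imwrite("pics/w21z.png",cv2.resize(o,None,fx=10,fy=10,interpolation=cv2.INTER_CUBIC))
c,im=shot("side","s21",6,(290,140,420,240))
s=bot.get_obs();print(s["t"],s["eef_pos"],s["tool_rot"],s["contact_force"],s["torque"])
E
```

```text
21.05 [0.63264878 0.03039208 0.13303347] [3.57790255e-05 8.00650790e-01 5.99131292e-01 7.75845981e-05] [-0.65239956  0.40078143 -1.77947468] [ 0.01694555  0.03605866 -0.00775482]
```

View pics/w21z.png

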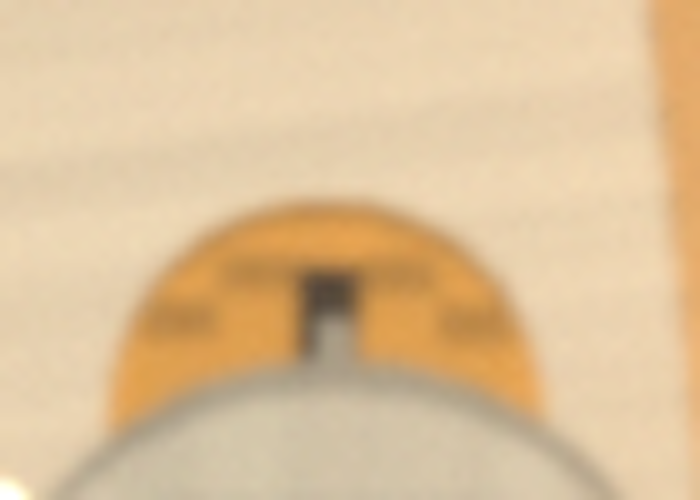

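View pics/s21.png

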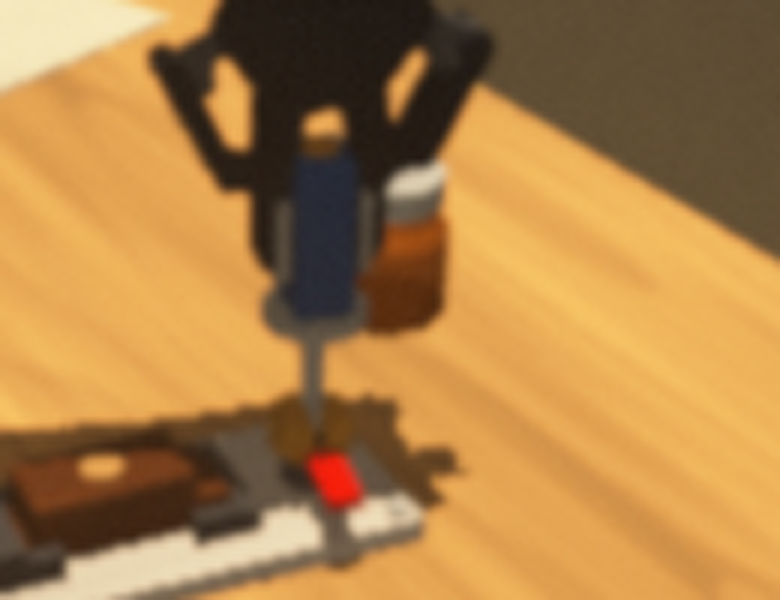

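Request:
drive_tool(
  increments="0 0 0 -0.08;0 0 0 -0.08;0 0 0 -0.08;0 0 0 -0.08;0 0 0 -0.08;0 0 0 -0.08;0 0 0 -0.08;0 0 0 -0.08;0 0 0 0",
)

```text
t: 21.8
eef_pos: [0.6325, 0.0304, 0.133]
tool_rot: [0.0, 0.949, 0.316, -0.0]
contact_force: [-0.8, -0.3, 0.9]
gripper_width: 0.298
```

Request:
drive_tool(
  increments="0 0 0 -0.08;0 0 0 -0.08;0 0 0 -0.08;0 0 0 -0.08;0 0 0 -0.08;0 0 0 -0.08;0 0 0 -0.08;0 0 0 -0.08;0 0 0 0",
)

```text
t: 22.55
eef_pos: [0.6329, 0.0297, 0.133]
tool_rot: [0.001, 1.0, 0.002, 0.0]
contact_force: [1.1, -1.1, -0.7]
gripper_width: 0.295
```

```bash
python3 - <<'E'
from h import *
c,im=shot("wrist","w22",1.25)
c,im=shot("side","s22",6,(290,140,420,240))
s=bot.get_obs();print(s["t"],s["eef_pos"],s["tool_rot"],s["contact_force"],s["torque"])
a=s["tool_rot"];print(2*np.arctan2(a[1],a[2]))
E
```

```text
22.65 [0.63280517 0.02975509 0.13302773] [6.30314725e-04 9.99990816e-01 4.23016534e-03 2.76015058e-04] [ 0.51978144 -2.25707314 -1.68932146] [-0.66821676 -0.17759775 -0.01975572]
3.133132295666224
```

View pics/w22.png

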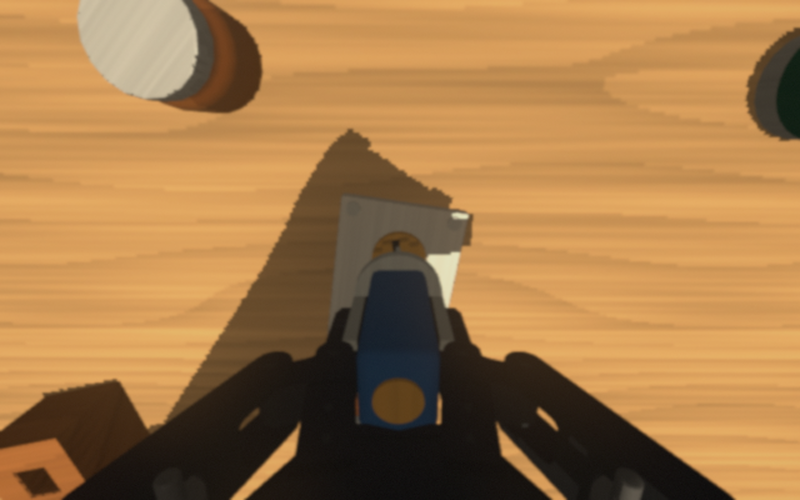

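View pics/s22.png

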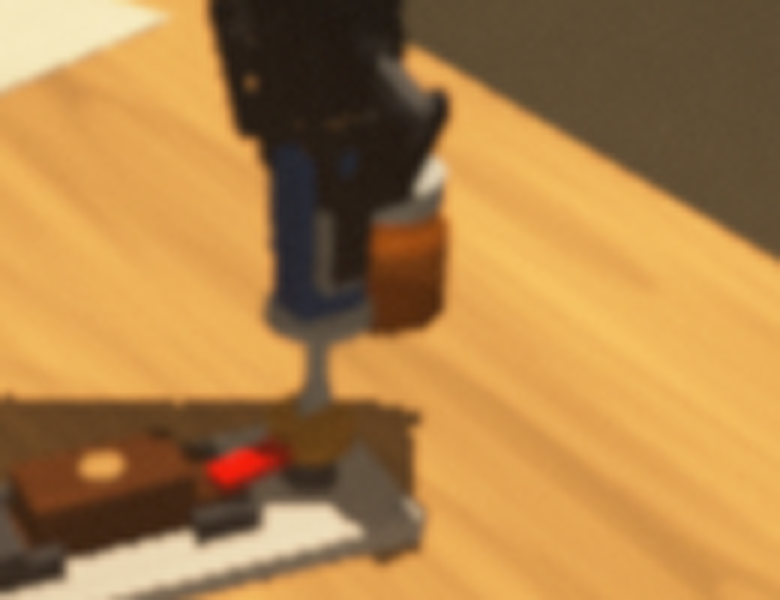

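Request:
drive_tool(
  increments="0 0 0 -0.08;0 0 0 -0.08;0 0 0 -0.08;0 0 0 -0.03;0 0 0 0;0 0 0 0",
)

```text
t: 23.15
eef_pos: [0.6327, 0.0294, 0.1331]
tool_rot: [0.001, 0.991, -0.131, 0.0]
contact_force: [0.6, -4.3, -2.3]
gripper_width: 0.297
```

```bash
python3 - <<'E'
from h import *
c,im=shot("wrist","w23")
o=cv2.convertScaleAbs(im[145:225,265:385],alpha=2,beta=10)
cv2.imwrite("pics/w23z.png",cv2.resize(o,None,fx=6,fy=6,interpolation=cv2.INTER_CUBIC))
c,im=shot("side","s23",6,(290,140,420,240))
s=bot.get_obs();print(s["t"],s["eef_pos"],s["tool_rot"],s["contact_force"],s["torque"])
a=s["tool_rot"];print(2*np.arctan2(a[1],a[2]))
E
```

```text
23.25 [0.63269756 0.0294821  0.13312949] [ 4.91816504e-04  9.91325302e-01 -1.31429689e-01  3.74634025e-04] [ 1.25123331 -4.49737733 -1.61872814] [-1.3966876  -0.35880941  0.08210745]
3.405214786936951
```

View pics/w23z.png

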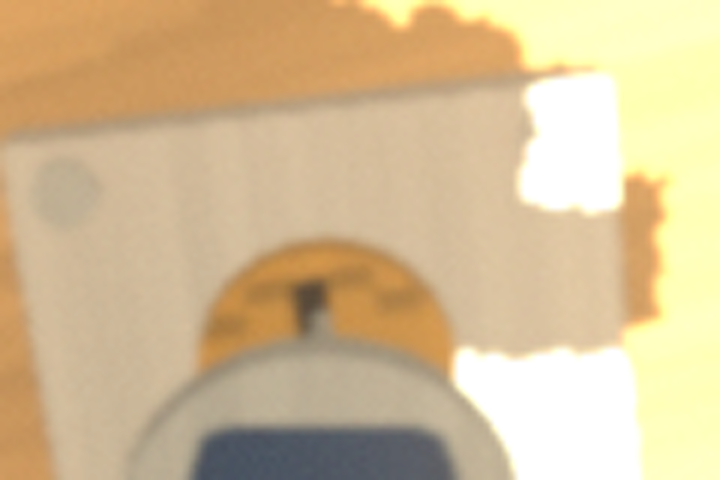

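View pics/s23.png

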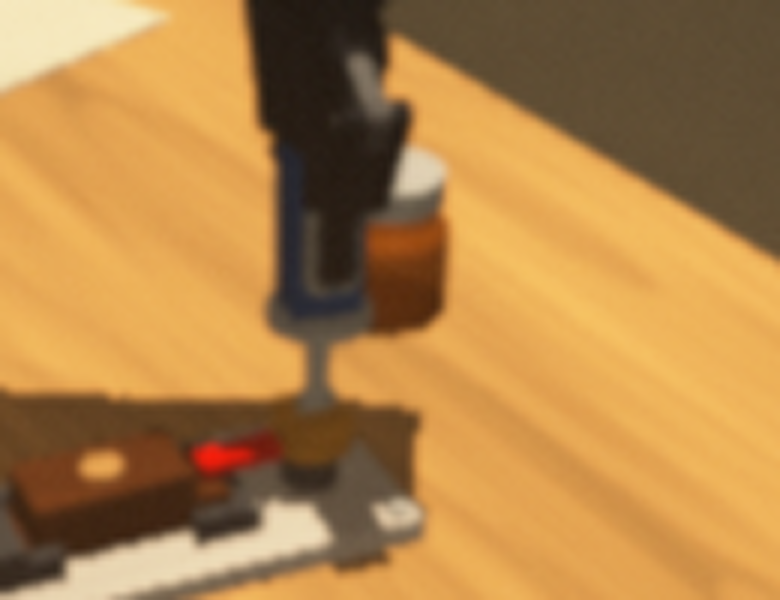

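Request:
drive_tool(
  increments="0 0 0 0.08;0 0.0005 0 0;0 0 0 0",
)

```text
t: 23.5
eef_pos: [0.6326, 0.0299, 0.1332]
tool_rot: [0.0, 0.996, -0.093, 0.0]
contact_force: [0.4, -5.4, -2.4]
gripper_width: 0.295
```

Request:
drive_tool(
  increments="0 0 0.005 0;0 0 0.01 0;0 0 0.02 0;0 0 0.015 0;0 0 0.01 0;0 0 0 0",
)

```text
t: 24.0
eef_pos: [0.6338, 0.0313, 0.1956]
tool_rot: [-0.001, 0.996, -0.092, 0.002]
contact_force: [-0.1, -0.5, -1.0]
gripper_width: 0.299
```

```bash
python3 - <<'E'
from h import *
c,im=shot("wrist","w24",1.25)
c,im=shot("side","s24",6,(290,140,420,240))
s=bot.get_obs();print(s["t"],s["eef_pos"],s["tool_rot"],s["contact_force"],s["torque"],s["q"][6])
a=s["tool_rot"];print(2*np.arctan2(a[1],a[2]))
E
```

```text
24.1 [0.63262494 0.03155976 0.193003  ] [-6.02211111e-04  9.95737938e-01 -9.22257257e-02  1.10076387e-04] [ 0.34406013  0.27658705 -1.73017645] [-0.00975238  0.01489478 -0.03569178] -1.1910461035289284
3.326306623449821
```

View pics/w24.png

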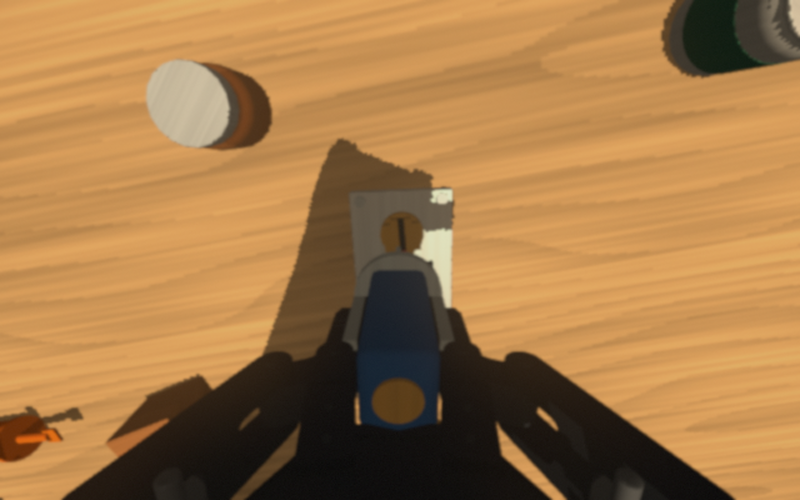

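View pics/s24.png

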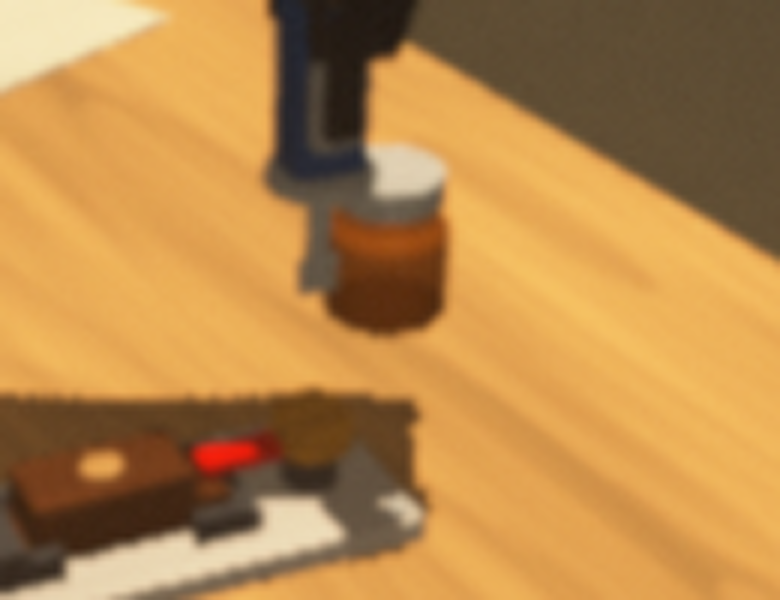

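```bash
python3 - <<'E'
from h import *
c=np.load("pics/w24.npy",allow_pickle=True).item()
im=cv2.imread("pics/w24_raw.png")
o=cv2.convertScaleAbs(im[145:215,270:375],alpha=1.8,beta=10)
cv2.imwrite("pics/w24z.png",cv2.resize(o,None,fx=7,fy=7,interpolation=cv2.INTER_CUBIC))
f=lambda u,v,z:onz(c,u/1.25,v/1.25,z)
a=f(400,220,.0465);b=f(404,248,.0465);d=b-a;print(d,np.arctan2(d[1],d[0]))
E
```

```text
[-0.0233  0.001   0.    ] 3.098700521410738
```

View pics/w24z.png

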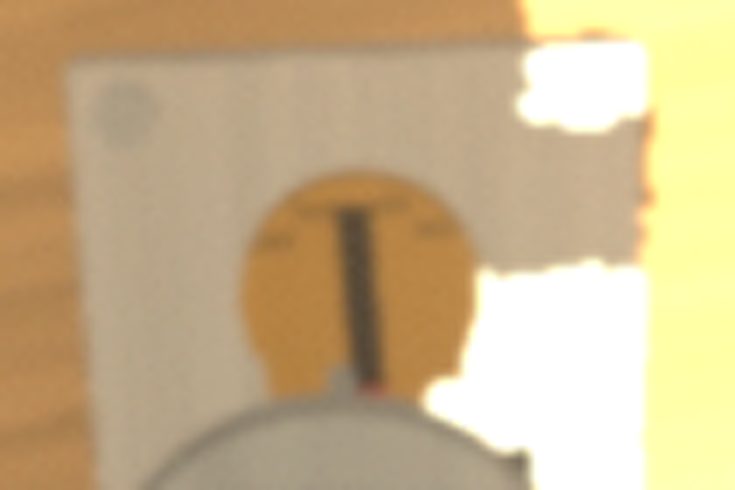

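Request:
drive_tool(
  increments="-0.0223 0.0274 0.007 0;-0.0223 0.0274 0 0;-0.0223 0.0274 0 0;-0.0223 0.0274 0 0;-0.0223 0.0274 0 0;-0.0223 0.0274 0 0;-0.0223 0.0274 0 0;-0.0223 0.0274 0 0;-0.0223 0.0274 0 0;-0.0223 0.0274 0 0;0 0 0 0;0 0 0 0",
)

```text
t: 25.1
eef_pos: [0.4075, 0.307, 0.1988]
tool_rot: [0.001, 0.996, -0.09, -0.001]
contact_force: [-0.0, -0.6, -2.0]
gripper_width: 0.294
```

```bash
python3 - <<'E'
from h import *
c,im=shot("wrist","w25",1.25)
s=bot.get_obs();print(s["t"],s["eef_pos"],s["tool_rot"],s["contact_force"],s["q"])
a=s["tool_rot"];print(2*np.arctan2(a[1],a[2]))
E
```

```text
25.15 [0.40866448 0.3053451  0.19921924] [ 5.25574221e-04  9.95815755e-01 -9.13813515e-02 -3.93540470e-04] [ 0.08143779 -0.53478666 -1.70201855] [-1.71685489  0.72352525  1.40421174  2.05035113 -0.81467784  1.11244963
 -1.6808799 ]
3.3246107183664977
```

View pics/w25.png

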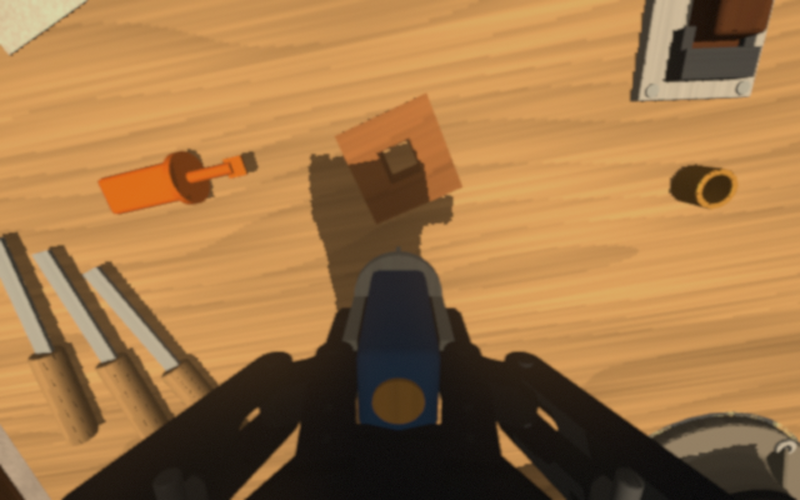

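```bash
python3 - <<'E'
from h import *
c=np.load("pics/w25.npy",allow_pickle=True).item()
f=lambda u,v,z:onz(c,u/1.25,v/1.25,z)
S=[f(337,136,.06),f(427,94,.06),f(462,187,.06),f(377,222,.06)]
m=sum(S)/4;print(m)
for i in range(4):print(np.linalg.norm(S[(i+1)%4]-S[i]))
H=[f(378,152,.06),f(410,139,.06),f(425,170,.06),f(390,185,.06)];print("hole",sum(H)/4,f(400,160,.06))
th=3.3246;p=np.array([.40866,.30535]);ex=np.array([-np.cos(th),np.sin(th)]);ey=np.array([np.sin(th),np.cos(th)])
print("rel",(m[:2]-p)@ex,(m[:2]-p)@ey); d=onz(c,398/1.25,401/1.25,.199+.032)[:2]-p; print("spot",d@ex,d@ey, m[:2]-p-d)
E
```

```text
[0.46505 0.2945  0.06   ]
0.06799036696473992
0.06857470379082949
0.06800772014999475
0.06775020295172554
hole [0.465075 0.29455  0.06    ] [0.4664 0.2948 0.06  ]
rel 0.057422898976612444 0.0004065379708640334
spot 0.0011338725573584972 -0.0017861783291903636 [ 0.05495 -0.0124 ]
```

Request:
drive_tool(
  increments="0.0187 -0.0038 0 0;0.0185 -0.0038 -0.006 0;0.0185 -0.0038 -0.01 0;0 0 -0.01 0;0 0 0 0;0 0 0 0",
)

```text
t: 25.65
eef_pos: [0.4651, 0.292, 0.1734]
tool_rot: [0.001, 0.996, -0.094, -0.001]
contact_force: [1.4, -0.1, -0.3]
gripper_width: 0.299
```

```bash
python3 - <<'E'
from h import *
c,im=shot("wrist","w26",1.25)
c,im=shot("side","s26",5,(190,110,320,220))
s=bot.get_obs();print(s["t"],s["eef_pos"],s["tool_rot"],s["contact_force"],s["q"])
E
```

```text
25.75 [0.46499327 0.29306089 0.1740561 ] [ 6.29751564e-05  9.95678387e-01 -9.28681383e-02 -2.32838494e-04] [-0.66836683  0.36286906 -1.39476977] [-1.53890499  0.76995815  1.2951746   1.98335764 -0.85549426  1.09167101
 -1.61189787]
```

View pics/w26.png

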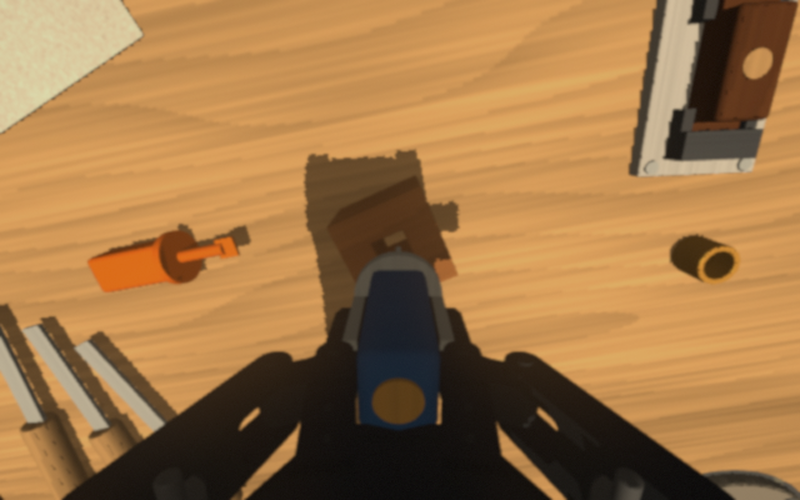

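View pics/s26.png

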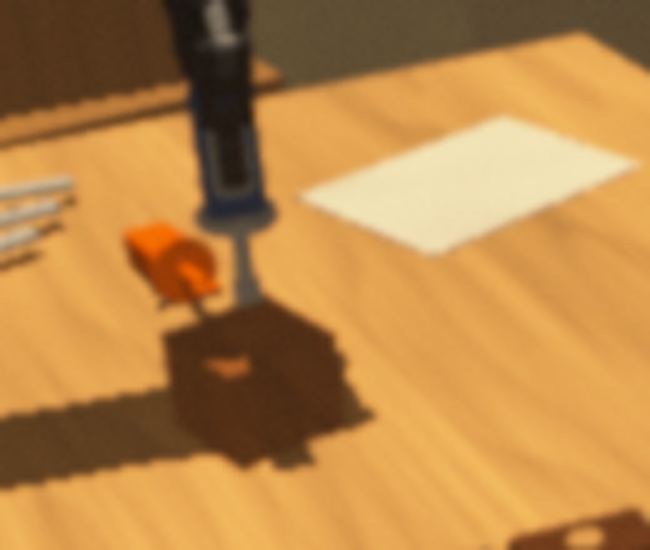

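```bash
python3 - <<'E'
from h import *
c=bot.calibration("side")
g=lambda P:((proj(c,P)-[190,110])*5).round(0)
for P in [(.465,.2945,.08),(.465,.2925,.08),(.470,.2945,.08),(.465,.2945,.06),(.475,.2945,.133)]:print(P,g(P))
c=np.load("pics/w26.npy",allow_pickle=True).item()
f=lambda u,v,z:onz(c,u/1.25,v/1.25,z)
a,b,d=f(329,225,.06),f(417,177,.06),f(456,273,.06)
print(a,b,d,np.linalg.norm(a-b),np.linalg.norm(b-d),(a+d)/2)
E
```

```text
(0.465, 0.2945, 0.08) [244. 301.]
(0.465, 0.2925, 0.08) [245. 302.]
(0.47, 0.2945, 0.08) [253. 299.]
(0.465, 0.2945, 0.06) [248. 333.]
(0.475, 0.2945, 0.133) [249. 209.]
[0.4925 0.3348 0.06  ] [0.5132 0.2703 0.06  ] [0.441  0.2546 0.06  ] 0.06774023914926784 0.07388727901337278 [0.46675 0.2947  0.06   ]
```

Request:
drive_tool(
  increments="0 0.0015 -0.01 0;0 0 -0.01 0;0 0 -0.01 0;0 0 0 0",
)

```text
t: 26.08
eef_pos: [0.4637, 0.2949, 0.1416]
tool_rot: [0.001, 0.996, -0.092, -0.001]
contact_force: [-0.4, -0.3, -1.5]
gripper_width: 0.297
```

Request:
drive_tool(
  increments="0 0 -0.01 0;0 0 -0.01 0;0 0 -0.008 0;0 0 -0.006 0;0 0 -0.004 0;0 0 0 0",
)

```text
t: 26.58
eef_pos: [0.4649, 0.2947, 0.1051]
tool_rot: [0.0, 0.996, -0.093, -0.0]
contact_force: [0.5, -0.4, -1.7]
gripper_width: 0.297
```

Request:
drive_tool(
  increments="0 0 -0.001 0;0 0 -0.0005 0;0 0 0 0;0 0 0 0",
)

```text
t: 26.92
eef_pos: [0.4655, 0.2951, 0.1047]
tool_rot: [-0.0, 0.996, -0.092, 0.0]
contact_force: [-0.2, 0.0, -1.7]
gripper_width: 0.295
```

```bash
python3 - <<'E'
from h import *
c,im=shot("side","s27",5,(190,110,320,220))
s=bot.get_obs();print(s["t"],s["eef_pos"],s["contact_force"],s["torque"])
E
```

```text
26.9667 [0.46545753 0.29506775 0.10472466] [ 0.50755795  0.16192552 -1.26928697] [-0.03124533  0.00349314 -0.03995052]
```

View pics/s27.png

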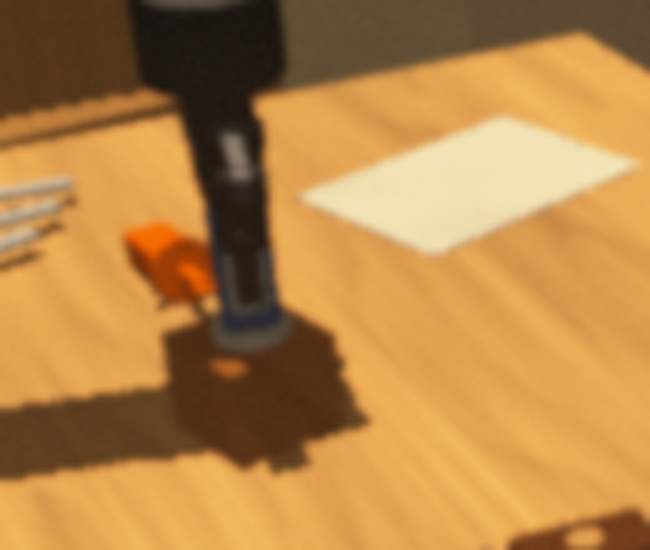

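Request:
drive_tool(
  increments="0 0 -0.001 0;0 0 0 0",
)

```text
t: 27.13
eef_pos: [0.4655, 0.2951, 0.1039]
tool_rot: [-0.0, 0.996, -0.092, 0.0]
contact_force: [-1.6, 0.3, 3.4]
gripper_width: 0.297
```

Request:
drive_tool(
  increments="0 0 0 0;0 0 0 0;0 0 0 0;0 0 0 0;0 0 0 0;0 0 0.01 0;0 0 0.03 0;0 0 0.04 0;0 0 0.04 0;0 0 0.03 0;0 0 0 0;0 0 0 0",
  grip=1,
)

```text
t: 28.13
eef_pos: [0.4661, 0.2952, 0.2554]
tool_rot: [-0.001, 0.996, -0.092, 0.001]
contact_force: [0.4, -0.6, -1.5]
gripper_width: 0.998
```

```bash
python3 - <<'E'
from h import *
c,im=shot("side","s28",5,(200,120,360,240))
c,im=shot("wrist","w28",1.25)
c,im=shot("top","t28",4,(210,170,370,290))
s=bot.get_obs();print(s["t"],s["eef_pos"],s["contact_force"])
E
```

```text
28.2833 [0.46450441 0.29484271 0.25245185] [ 0.17866571  0.54635135 -0.26665109]
```

View pics/s28.png

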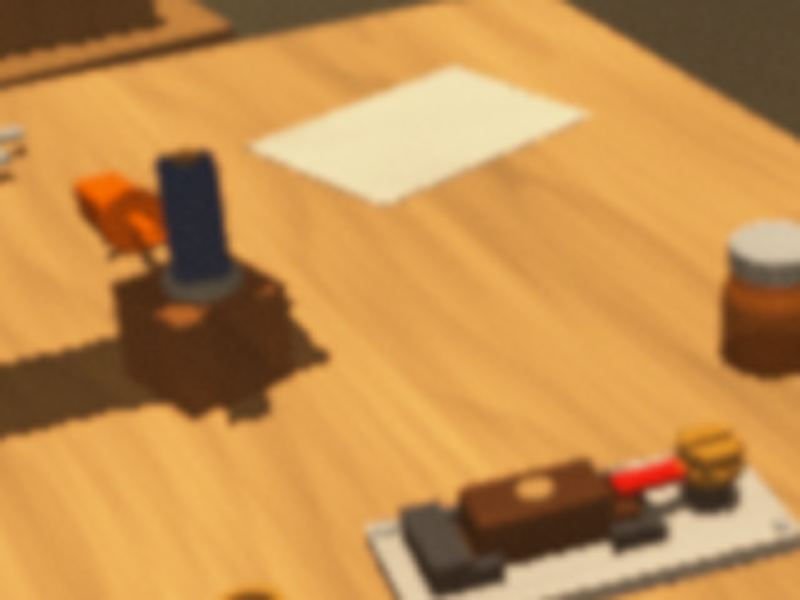

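View pics/w28.png

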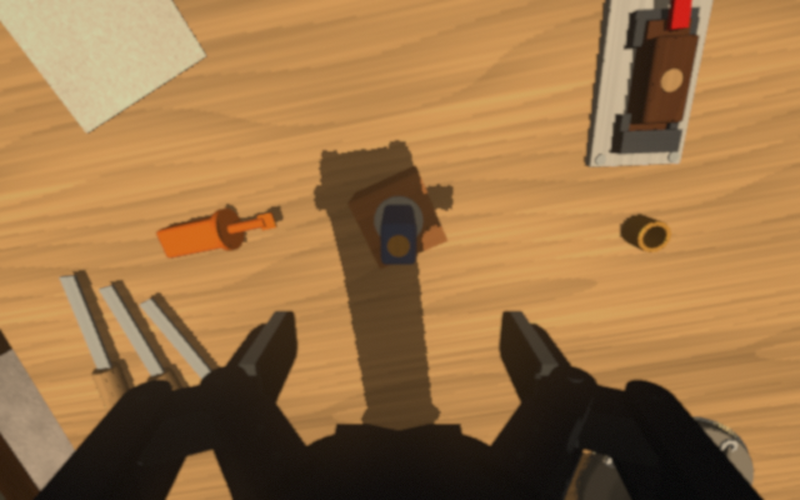

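View pics/t28.png

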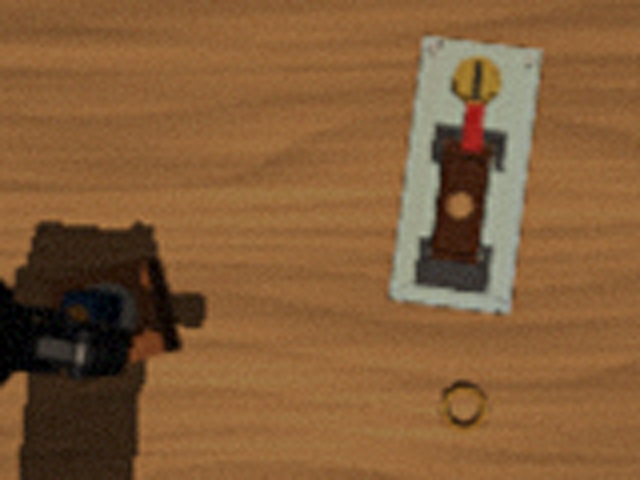

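```bash
python3 - <<'E'
from h import *
c=np.load("pics/w28.npy",allow_pickle=True).item()
f=lambda u,v,z:onz(c,u/1.25,v/1.25,z)
print("top",f(398,245.5,.136),"flange",f(398.5,221,.066),"stand mid",(f(350,202,.06)+f(446,239,.06))/2)
c=bot.calibration("side")
for P in [(.4655,.295,.136),(.4655,.295,.066)]:print(((proj(c,P)-[200,120])*5).round(0))
# lock angle from top: slot line / tab ends, pocket axis
c=np.load("pics/t28.npy",allow_pickle=True).item()
g=lambda u,v,z:onz(c,210+u/4,170+v/4,z)
a,b=g(477,80,.0465),g(471,150,.0365);d=b-a
print("tab dir",np.arctan2(d[1],d[0]),"pocket",np.pi-.1425)
c=bot.calibration("top")
E
```

```text
top [0.468 0.295 0.136] flange [0.4679 0.2946 0.066 ] stand mid [0.4665  0.29455 0.06   ]
[181. 157.]
[198. 273.]
tab dir 3.0340096431968306 pocket 2.999092653589793
```

```bash
python3 -c "
from station import bot
print(bot.hand_in())"
```

```text
the job is handed in; nothing more can be done
None
```

I completed all the steps and handed the job in after about 28 s of the 72 s allowed; no verdict was reported.

**What I did**
- **Blank:** I gripped it and tilted it toe-down about 11° by pressing its heel on top of the lip block. I then slid the tongue under the lip, lowered it and let go. On the first try the heel caught on the rear stop (about 9 N), so I lifted slightly, pushed forward and lowered it again.
- **Lock:** I put the blade about 7 mm into the slot with the lock still open, at roughly 0.15 rad, and turned it clockwise.
- **Screwdriver:** I stood it back in its stand and moved the gripper clear.

**Last checks**
- **Blank:** The spot on top measured within about 0.5 mm of the pocket's centre. The heel edge appeared where a level, seated blank should show it. I measured this before turning the lock; the later views only look unchanged.
- **Lock:** The tab lies over the heel. Two measurements gave about 1.47–1.50 and 1.53 rad, which differ slightly but are both above 1.3.
- **Screwdriver:** It measured upright, with the flange on the stand and about 1–2 mm off centre.
- **Other things:** I never touched the jar, tin or ferrule, and the jar and ferrule look unmoved. I did not view the tin again after the lock was turned. The gripper was open and clear at hand-in.

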